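Set up the dry bath under its swing-arm lamp

TASK

Get the dry bath ready: swing its hinged lamp clear to the side, hang the block lifter that was left standing on the bath by its eye on the peg of the peg stand, and seat every loose aluminium tube block that is on the bench fully home in a pocket of the bath. Only when the lifter hangs and all blocks sit flush, swing the lamp back over the middle pocket and let go.

Things in the scene. Friction and masses are not known exactly. Their poses are not given: they have to be found in the camera images.
- lamp (a joint): lamp arm on a vertical hinge at the far left corner of the bath (rad). At 0 the lamp head is over the middle pocket; it grows as the arm turns clockwise seen from above, passing over the side near the robot to the bath's left; range -0.4 to 2.6. It stays where it is left (about 0.15 N m of friction).
- lamp_hinge (a point): point on the lamp's hinge axis, at the height of the arm (209 mm above the bench). The arm is a 16 mm rod; the post under it is 22 mm thick.
- lamp_knob (a point): middle of the upright black round knob on top of the lamp head, 231 mm above the bench, 179 mm from the hinge axis. The knob is 20 mm thick and rises 35 mm from the head's top (z 214 mm) to z 249 mm. The white lamp head under it is 72 mm wide and its underside is 186 mm above the bench.
- pocket_1 (a point): bath's right pocket (seen from the robot): point 50 mm above the middle of its floor, where the origin of a fully seated block lies, 65 mm above the bench. The bath is a white box 140 (x) x 270 (y) x 55 mm, x pointing away from the robot. Pockets are 79 (x) x 55 (y) mm, 40 mm deep, floor 15 mm and mouth 55 mm above the bench.
- pocket_2 (a point): same for the middle pocket, 75 mm from each neighbour.
- pocket_3 (a point): same for the left pocket, the one nearest the lamp post.
- block_1: loose aluminium tube block, body 74 (x) x 50 (y) x 40 (z) mm with dark tube holes in its top and, mid-top, an upright grip rib 40 (x) x 14 (y) mm rising 25 mm (65 mm tall in all). Origin in the rib on the middle axis, 50 mm above the underside (15 mm below the rib's top). 0.3 kg. May be absent. Fits any pocket, long side along long side; its body's top is then flush with the bath.
- block_2: loose aluminium tube block, body 74 (x) x 50 (y) x 40 (z) mm with dark tube holes in its top and, mid-top, an upright grip rib 40 (x) x 14 (y) mm rising 25 mm (65 mm tall in all). Origin in the rib on the middle axis, 50 mm above the underside (15 mm below the rib's top). 0.3 kg. May be absent. Fits any pocket, long side along long side; its body's top is then flush with the bath.
- block_3: loose aluminium tube block, body 74 (x) x 50 (y) x 40 (z) mm with dark tube holes in its top and, mid-top, an upright grip rib 40 (x) x 14 (y) mm rising 25 mm (65 mm tall in all). Origin in the rib on the middle axis, 50 mm above the underside (15 mm below the rib's top). 0.3 kg. May be absent. Fits any pocket, long side along long side; its body's top is then flush with the bath.
- lifter: steel block lifter standing upright: a foot bar 26 (x) x 110 (y) x 12 (z) mm and on it a plate 10 mm thick (x) and 46 mm wide (y) up to z 105 mm, with a round eye 32 mm across through it along x, centred at z 58 mm; the plate above the eye (z 74 to 105 mm) is the grip. Origin at the centre of the foot's underside. 0.22 kg. It starts on top of the bath, bridging the middle pocket, under the lamp.
- lifter_eye (a point): centre of the lifter's eye; axes as the lifter's (x through the eye).
- peg_mid (a point): middle of the horizontal peg on the peg stand, on the peg's axis, 170 mm above the bench. The peg is an 8 mm bar, along this point's x axis: it starts at a 20 mm post 50 mm to +x (post top z 178 mm) and ends 48 mm to -x, towards the robot, in a short tip turned up to 12 mm above the axis.
- reagent_bottle: bystander: amber glass bottle, 60 mm wide, 130 mm tall, origin at the underside.
- wash_bottle: bystander: white plastic bottle, 70 mm wide, 160 mm tall, origin at the underside.
- beaker: bystander: glass beaker, 76 mm wide, 90 mm tall, origin at the underside.

How it is judged:
By the outcome, as a careful person would: the job done as asked, in the order asked, and still so for the second after the job is handed in, with the robot touching nothing.
Of block_1, block_2, block_3 only 2 to 3 are there at a start; the rules pass over those that are not, and their reading is None.
At some moment in a run one of block_1, block_2, block_3 may be knocked a few centimetres aside while the robot is not near it.
It also fails if it takes over 210 s, if anything falls off the work surface, if the arm or the gripper's body presses on something with over 40 N, if the wrist force passes 120 N, or if a joint passes its speed limit or range.

ROBOT

A 6-joint arm with a two-finger parallel gripper is mounted at the origin on the work surface. World frame = base frame: x ahead of the robot, y to its left, z up, the work surface at z = 0. Lengths are in m, angles in rad, forces in N, time in s.
With the tool pointing down it reaches from about 0.2 to 0.875 m from the base axis. Payload 3.4 kg.
Tool frame: the origin (TCP) lies on the mounting face of the last link; the fingertips stand 199 mm ahead of it and the grasp point (between the pads) lies 180 mm ahead of it; z points along the fingers, y is the line along which they close (so a half turn about z gives the same grasp; the last joint's range is limited). The gripper opens to 94 mm and grips with 3 to 60 N. Pads are 16 mm wide; open, the fingers measure 119 mm over their backs; the gripper's body (75 mm by 177 mm) begins 78 mm behind the grasp point.
Start: joints at [-1.234, 0.276, 1.505, -0, 1.361, -0.121], TCP at [0.254, -0.516, 0.405] pointing down, gripper open.
Joint ranges: [-2.89, 2.89], [-0.75, 2.08], [0.22, 2.7], [-1.18, 4.32], [0.11, 2.71], [-2.7, 2.7]. Speed limits (rad/s): [2.57, 2.57, 3.14, 3.14, 3.14, 3.14].

INTERFACE

Orientations are given as a unit quaternion [x, y, z, w].
In Python, from bench import bot gives the robot as it stands. The module is installed in compiled form; this text tells all that it offers.
- The arm moves only by the tool send_rows, never from a script. Its argument "series" is text: rows parted by semicolons, each of 7 numbers parted by spaces: the turn, a rotation vector about the tool's x, y, z each as a share of 0.5 rad, from -1 to 1, then the shift along the tool's x, y, z each as a share of 0.6 m, from -1 to 1, then the opening, from 0 (shut) to 1 (fully open). A call has 1 to 5 rows; each row is the pose to reach, as a shift and turn from the pose commanded when the call began, along the tool's axes at that moment; what a row does not reach only later rows make up. A row lasts 1/10 s, in which the tool goes at most 50 mm and 8.59 degrees, less where a joint would pass 70% of its speed; a pose out of reach is approached as far as the arm can. A call with a number of a shift or a turn outside -1 to 1 is refused whole. A call with a gripper value outside its range is refused whole. The fingers move at their own pace and stop on an object; "grip_force" is the grip in N (left out, the last holds). Time passes only in rows, so rows that repeat a pose let the fingers close. It gives the time, the measured TCP pose, the force, the opening and the grip force at its end, in the units of the state.
- bot.read_state(): the state, without advancing time (a new reading comes with each control period).
- bot.grab_frame(name): name is "side" or "top" or "wrist"; returns a dict with "color" (384x512x3 uint8, red, green, blue), "fx", "fy", "cx", "cy" (pixels), "dist_coeffs" ([k1, k2, p1, p2, k3] as OpenCV has them; the pictures are not rectified), "eye" and "orientation" of the camera in the world; the wrist camera has in their place "T_tool_cam" (4x4, takes a point from camera to tool coordinates, whose origin is the TCP and whose axes are the flange's). Camera axes: x right, y down, z forward; pixel columns grow to the right and rows downward; lengths in m; the calibration is good to about 2 mm. A picture is of the moment at which its call begins: read the wrist's pose just before it. There is no depth.
- bot.sign_off(): hands the job in; it is judged then, once.
The state is a dict: "t": time; "joint_pos": joint angles; "qvel": joint speeds; "joint_efforts": joint torques, N m; "eef_pos": TCP position; "tool_rot": TCP orientation; "wrist_force": force on the tool from outside, world axes, zero at the start; "ft_torque": the same for the moment, N m; "width": finger opening in m; "gripper_force": force on a finger pad.
Only numpy, scipy, OpenCV 4.12 (cv2) and the standard library are available. Lean on these libraries where they do the work, as an engineer would, in place of code of your own. Each camera call takes 0.05 s, during which the arm holds its last target. There are 200 camera calls.

## Working session

There is one attempt and no reset: what is moved stays moved. The work goes in short steps, Python scripts to look and compute and a tool call to move; the robot and the scene stay as the last step left them, time stands still between calls to the robot, and variables do not carry over. Pictures are saved under pics/ and viewed, at most 14 in all, crops included, and the job is handed in when it is done.

Besides the shell and the picture viewer there is one more tool, called after "Request:" as name(argument=value, ...), one argument or row to a line, values as JSON. send_rows: Moves the arm, as the interface text tells. Shift numbers are shares of 0.6 m and turn numbers shares of 0.5 rad, none past 1 either way. Its arguments: {"type":"object","properties":{"series":{"type":"string"},"grip_force":{"type":"number"}},"required":["series"]}

```bash
mkdir -p pics
cat > h.py <<'E'
import numpy as np, cv2
from scipy.spatial.transform import Rotation as R
from bench import bot
def snap(name, fn):
    s=bot.read_state(); f=bot.grab_frame(name)
    cv2.imwrite('pics/'+fn+'.png', f['color'][:,:,::-1])
    K=np.array([[f['fx'],0,f['cx']],[0,f['fy'],f['cy']],[0,0,1]])
    if name=='wrist':
        T=np.array(f['T_tool_cam']); W=np.eye(4); W[:3,:3]=R.from_quat(s['tool_rot']).as_matrix(); W[:3,3]=s['eef_pos']
        M=W@T
    else:
        M=np.eye(4); M[:3,:3]=R.from_quat(f['orientation']).as_matrix() if np.size(f['orientation'])==4 else np.array(f['orientation']); M[:3,3]=f['eye']
    np.savez('pics/'+fn+'.npz',K=K,D=np.array(f['dist_coeffs'],float),M=M)
    return f
def cal(fn):
    c=np.load('pics/'+fn+'.npz'); return c['K'],c['D'],c['M']
def ray(fn,px):
    K,D,M=cal(fn); u=cv2.undistortPoints(np.array(px,float).reshape(-1,1,2),K,D).reshape(-1,2)
    d=np.c_[u,np.ones(len(u))]@M[:3,:3].T
    return M[:3,3],d
def atz(fn,px,z):
    o,d=ray(fn,px); return o+d*((z-o[2])/d[:,2])[:,None]
def proj(fn,P):
    K,D,M=cal(fn); Mi=np.linalg.inv(M)
    return cv2.projectPoints(np.array(P,float).reshape(-1,1,3),cv2.Rodrigues(Mi[:3,:3])[0],Mi[:3,3],K,D)[0].reshape(-1,2)
def big(fn,out,x0,y0,x1,y1,s):
    im=cv2.imread('pics/'+fn+'.png')[y0:y1,x0:x1]; cv2.imwrite('pics/'+out+'.png',cv2.resize(im,None,fx=s,fy=s,interpolation=cv2.INTER_CUBIC))
def togo(p, yaw):
    """units for row from current pose to TCP p, pointing down, tool-y dir yaw (tool x axis yaw in world)"""
    s=bot.read_state(); R0=R.from_quat(s['tool_rot']); 
    Rt=R.from_matrix(np.c_[[np.cos(yaw),np.sin(yaw),0],[np.sin(yaw),-np.cos(yaw),0],[0,0,-1]])
    rv=(R0.inv()*Rt).as_rotvec()/0.5; d=R0.inv().apply(np.array(p)-s['eef_pos'])/0.6
    print('turn',rv.round(3),'shift',d.round(4))
E
python3 - <<'E'
from h import *
s=bot.read_state(); print(s); print(R.from_quat(s['tool_rot']).as_matrix().round(3))
for n in('top','side'):
    f=snap(n,n+'0'); print(n,f['eye'],f['fx'],cal(n+'0')[2].round(2).tolist())
    im=cv2.imread(f'pics/{n}0.png'); cv2.imwrite(f'pics/{n}0b.png',cv2.resize(im,(800,600),interpolation=cv2.INTER_CUBIC))
E
```

```text
{'t': 0.0, 'joint_pos': array([-1.23399792e+00,  2.76594432e-01,  1.50610610e+00,  4.48802739e-06,
        1.36070223e+00, -1.20987025e-01]), 'qvel': array([ 0.00146581,  0.00067433, -0.0014565 , -0.00011095,  0.00071173,
        0.0007956 ]), 'joint_efforts': array([-2.84506186e-04, -4.04585981e+01, -2.37229282e+01,  7.01906160e-02,
        3.45784589e-02, -1.31596521e-04]), 'eef_pos': array([ 0.25406316, -0.51559879,  0.40381552]), 'tool_rot': array([ 9.73917942e-01,  2.26898707e-01, -9.52891746e-05, -9.00022603e-04]), 'wrist_force': array([-0.70403898, -0.38208924,  0.58094821]), 'ft_torque': array([-0.02083634,  0.01195715, -0.06593997]), 'gripper_force': 0.0, 'width': 0.09408416369657858}
[[ 0.897  0.442 -0.001]
 [ 0.442 -0.897  0.002]
 [ 0.    -0.002 -1.   ]]
top [ 0.3424829  -0.0718088   1.60466549] 493.4219031387659 [[-0.02, -0.99, 0.13, 0.34], [-1.0, 0.02, 0.0, -0.07], [-0.0, -0.13, -0.99, 1.6], [0.0, 0.0, 0.0, 1.0]]
side [-0.04126088  0.79864483  0.9541923 ] 479.6511747970879 [[-0.83, -0.36, 0.43, -0.04], [-0.56, 0.5, -0.66, 0.8], [0.02, -0.79, -0.61, 0.95], [0.0, 0.0, 0.0, 1.0]]
```

View pics/top0b.png

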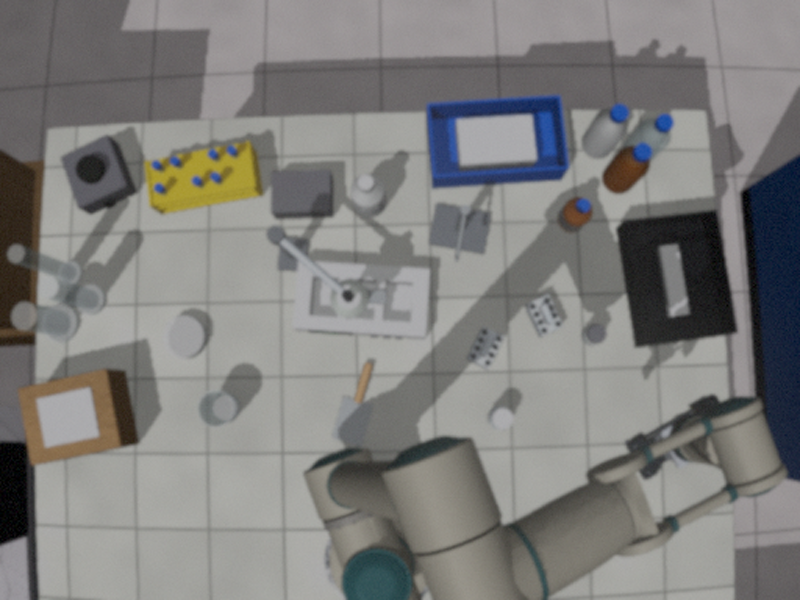

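View pics/side0b.png

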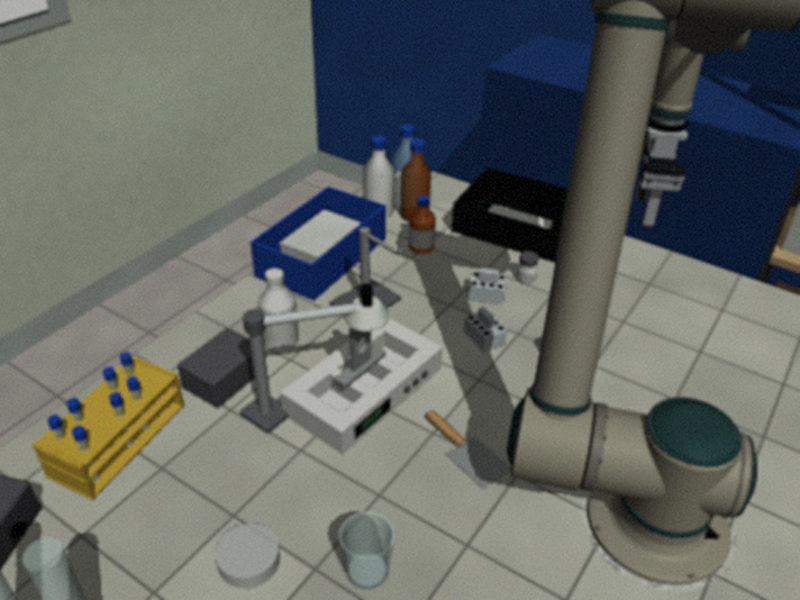

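The top view shows the bath at about (365,300) with the lamp knob at (347,295) and the hinge at (276,236). The peg stand is at (460,228), and two blocks are at (485,348) and (544,316). I'll enlarge it to measure.

Run:
```python
from h import *
big('top0','top0c',165,115,365,265,4)
```

```text
(no output)
```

View pics/top0c.png

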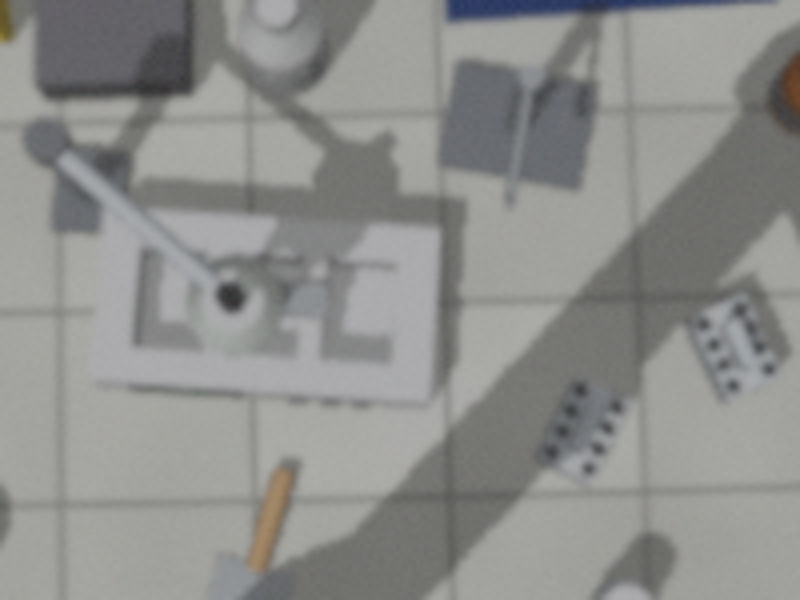

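Run:
```python
from h import *
c=lambda L:[[165+a/4,115+b/4] for a,b in L]
b=atz('top0',c([(118,208),(440,227),(434,400),(94,378)]),.055);print('bath',b.round(4).tolist(),np.linalg.norm(b-np.roll(b,-1,0),axis=1).round(3),b.mean(0))
print('knob',atz('top0',c([(232,294)]),.249),'hinge',atz('top0',c([(46,141)]),.219))
print('peg post/tip',atz('top0',c([(533,75)]),.178),atz('top0',c([(510,203)]),.18))
for L in ([(578,376),(630,402),(594,482),(540,456)],[(738,288),(784,370),(728,402),(684,320)]):
    p=atz('top0',c(L),.04); print('blk',p.round(4).tolist(),np.linalg.norm(p-np.roll(p,-1,0),axis=1).round(3),p.mean(0).round(4))
    d=p[2]-p[1]; print(np.degrees(np.arctan2(d[1],d[0])))
for n,q in (('wash',(272,20)),('reag',(840,70))): print(n, atz('top0',c([q]),.13))
```

```text
bath [[0.6112, 0.1424, 0.055], [0.5894, -0.1142, 0.055], [0.4518, -0.1058, 0.055], [0.4754, 0.1624, 0.055]] [0.258 0.138 0.269 0.137] [0.53193146 0.02119311 0.055     ]
knob [[0.51500262 0.03645185 0.249     ]] hinge [[0.63304616 0.17181636 0.219     ]]
peg post/tip [[ 0.68219582 -0.18301043  0.178     ]] [[ 0.58600489 -0.16258609  0.18      ]]
blk [[0.4691, -0.2213, 0.04], [0.4473, -0.262, 0.04], [0.3846, -0.2311, 0.04], [0.4063, -0.1889, 0.04]] [0.046 0.07  0.047 0.071] [ 0.4268 -0.2258  0.04  ]
153.74364003241422
blk [[0.5366, -0.3528, 0.04], [0.4695, -0.3871, 0.04], [0.4452, -0.3406, 0.04], [0.5118, -0.308, 0.04]] [0.075 0.052 0.074 0.051] [ 0.4908 -0.3471  0.04  ]
117.69654006808989
wash [[0.74202373 0.01257047 0.13      ]]
reag [[ 0.69312632 -0.42504242  0.13      ]]
```

Run:
```python
from h import *
togo((.42,-.03,.50),.458)
f=bot.grab_frame('wrist'); print(np.array(f['T_tool_cam']).round(3).tolist(),f['fx'],f['cx'],f['cy'])
```

```text
turn [-0.003 -0.    -0.   ] shift [ 0.6058 -0.6041 -0.1591]
[[-0.0, -0.962, -0.274, 0.081], [1.0, 0.0, -0.001, -0.0], [0.001, -0.274, 0.962, 0.02], [0.0, 0.0, 0.0, 1.0]] 296.5214457293506 255.37734063481184 194.34783747667697
```

Request:
send_rows(
  series="0 0 0 0.606 -0.604 -0.16 1;0 0 0 0.606 -0.604 -0.16 1;0 0 0 0.606 -0.604 -0.16 1;0 0 0 0.606 -0.604 -0.16 1;0 0 0 0.606 -0.604 -0.16 1",
)

```text
t: 0.65
eef_pos: [0.3337, -0.2813, 0.4507]
tool_rot: [0.974, 0.226, 0.0, -0.0]
wrist_force: [0.7, 0.3, 0.5]
width: 0.0938
gripper_force: 0.0
```

Request:
send_rows(
  series="0 0 0 0.3 -0.3 -0.08 1;0 0 0 0.3 -0.3 -0.08 1;0 0 0 0.3 -0.3 -0.08 1;0 0 0 0.3 -0.3 -0.08 1;0 0 0 0.3 -0.3 -0.08 1",
)

```text
t: 1.15
eef_pos: [0.4125, -0.0486, 0.4973]
tool_rot: [0.974, 0.227, 0.0, 0.0]
wrist_force: [0.7, -0.6, -0.2]
width: 0.0938
gripper_force: 0.0
```

Run:
```python
from h import *
s=bot.read_state();print(s['t'],s['eef_pos'],R.from_quat(s['tool_rot']).as_matrix().round(3).tolist())
snap('wrist','w1');snap('top','top1')
a=cv2.imread('pics/w1.png');b=cv2.imread('pics/top1.png')
cv2.imwrite('pics/c1.png',np.hstack([cv2.resize(a,(400,300)),cv2.resize(b,(400,300))]))
cv2.imwrite('pics/w1b.png',cv2.resize(a,(800,600),interpolation=cv2.INTER_CUBIC))
```

```text
1.15 [ 0.41253378 -0.0486354   0.49734078] [[0.897, 0.442, 0.0], [0.442, -0.897, -0.0], [0.0, 0.0, -1.0]]
```

View pics/w1b.png

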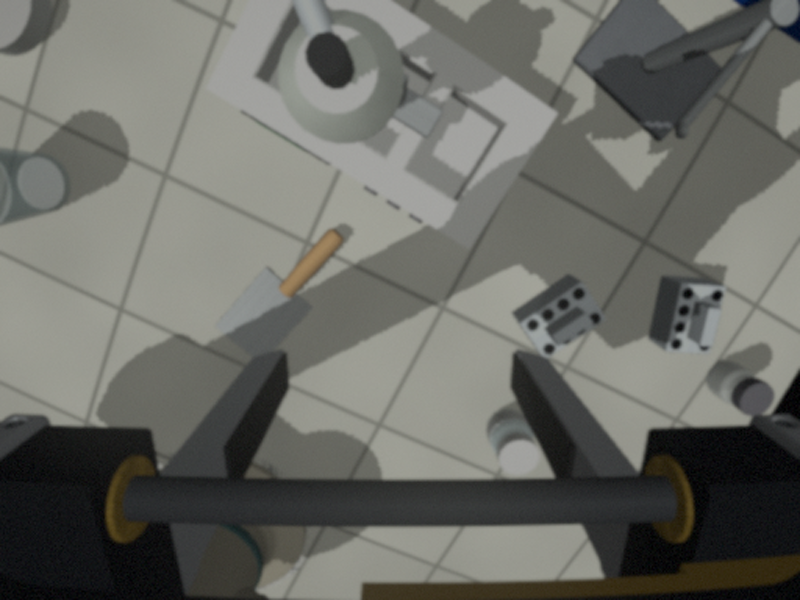

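View pics/top1.png

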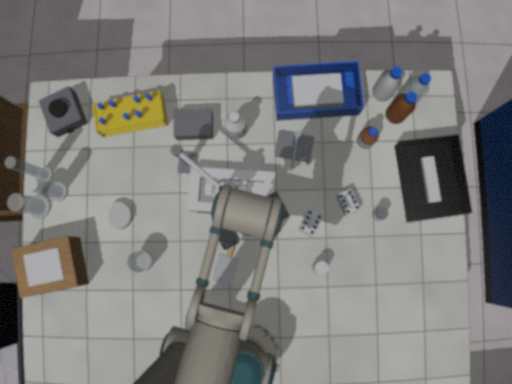

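The wrist view shows the knob top at about (325,46), the bath right corner at (557,113), block A at (557,315) and block B at (692,313). There is no third block where the arm was.

Run:
```python
from h import *
c=lambda L:[[a*.64,b*.64] for a,b in L]
print('knob',atz('w1',c([(326,47)]),.249),'knobbase',atz('w1',c([(337,73)]),.216))
print('bath R corners',atz('w1',c([(557,113),(440,229),(208,85)]),.055))
print('blkA',atz('w1',c([(513,313),(570,275),(601,318),(547,356)]),.04).mean(0))
togo((.515,.036,.48),.458)
togo((.515,.036,.421),.458)
```

```text
knob [[0.52019035 0.04161482 0.249     ]] knobbase [[0.51619436 0.03900096 0.216     ]]
bath R corners [[ 0.59088493 -0.11232773  0.055     ]
 [ 0.45657982 -0.06776751  0.055     ]
 [ 0.47947319  0.16752354  0.055     ]]
blkA [ 0.43152792 -0.21508372  0.04      ]
turn [-0.002 -0.008  0.018] shift [ 0.2121 -0.0452  0.031 ]
turn [-0.002 -0.008  0.018] shift [ 0.2117 -0.0452  0.1294]
```

Request:
send_rows(
  series="0 0 0 0.212 -0.047 0.03 1;0 0 0 0.212 -0.047 0.03 1;0 0 0 0.212 -0.047 0.03 1;0 0 0 0.212 -0.047 0.03 1;0 0 0 0.212 -0.047 0.03 1",
)

```text
t: 1.75
eef_pos: [0.5144, 0.0304, 0.478]
tool_rot: [0.974, 0.227, -0.001, 0.0]
wrist_force: [-0.5, 0.1, -0.1]
width: 0.0939
gripper_force: 0.0
```

Run:
```python
from h import *
s=bot.read_state();print(s['t'],s['eef_pos'])
togo((.516,.038,.421),.458)
snap('wrist','w2');snap('side','s2')
a=cv2.imread('pics/w2.png');b=cv2.imread('pics/s2.png')
big('w2','w2c',100,30,412,264,2.5)
```

```text
1.75 [0.51435866 0.03035884 0.47795597]
turn [-0.001  0.006  0.   ] shift [ 0.0084 -0.0102  0.0949]
```

View pics/w2c.png

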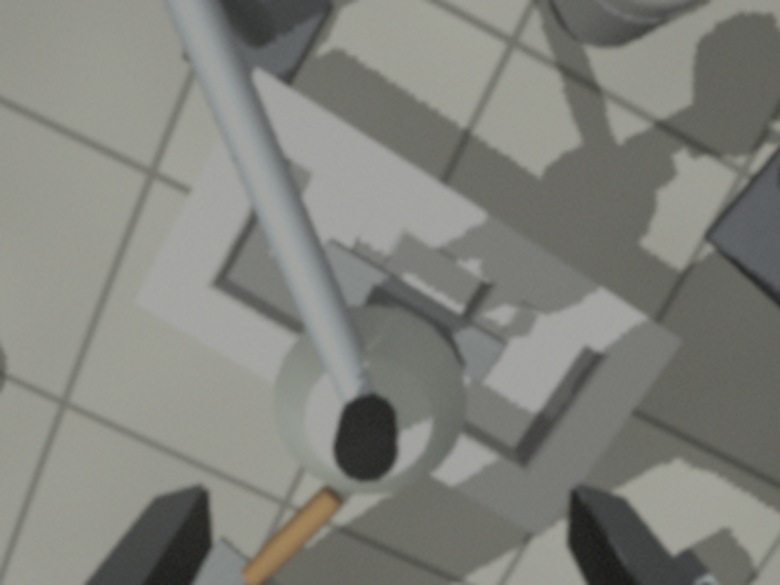

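The crop shows the knob top at about (365,440), between the fingertips at columns 210 and 570.

Run:
```python
from h import *
c=lambda L:[[a/2.5+100,b/2.5+30] for a,b in L]
print('knob',atz('w2',c([(365,447)]),.249),atz('w2',c([(368,412)]),.216))
s=bot.read_state();print(s['t'],s['eef_pos'])
print('bath',atz('w2',c([(257,70),(682,343),(535,533),(137,300)]),.055), atz('w2',c([(362,245),(505,345)]),.067))
togo((.517,.041,.421),.458)
```

```text
knob [[0.51953731 0.04140026 0.249     ]] [[0.5206496  0.04198156 0.216     ]]
1.85 [0.51358336 0.02985787 0.47888734]
bath [[ 0.6141518   0.15495377  0.055     ]
 [ 0.58990908 -0.11348171  0.055     ]
 [ 0.45303173 -0.09616249  0.055     ]
 [ 0.47805256  0.16696962  0.055     ]] [[ 0.55940675  0.06887825  0.067     ]
 [ 0.54599832 -0.02257387  0.067     ]]
turn [ 0.001  0.002 -0.003] shift [ 0.0134 -0.0142  0.0965]
```

Request:
send_rows(
  series="0 0 0 0.013 -0.015 0.03 1;0 0 0 0.013 -0.015 0.0965 1;0 0 0 0.013 -0.015 0.0965 1;0 0 0 0.013 -0.015 0.0965 0.15;0 0 0 0.013 -0.015 0.0965 0.0",
  grip_force=8,
)

```text
t: 2.35
eef_pos: [0.5176, 0.0417, 0.4232]
tool_rot: [0.974, 0.226, 0.002, 0.001]
wrist_force: [0.2, -0.4, 0.3]
width: 0.0818
gripper_force: 0.0
```

Request:
send_rows(
  series="0 0 0 0 0 0 0;0 0 0 0 0 0 0;0 0 0 0 0 0 0;0 0 0 0 0 0 0",
)

```text
t: 2.75
eef_pos: [0.5174, 0.0424, 0.4214]
tool_rot: [0.974, 0.227, 0.0, 0.0]
wrist_force: [0.4, -0.2, -0.2]
width: 0.0495
gripper_force: 0.0
```

Run:
```python
from h import *
s=bot.read_state();print(s['t'],s['eef_pos'],s['wrist_force'],s['width'],s['gripper_force'])
h=np.array([.635,.175]); k=s['eef_pos'][:2]; d=k-h; print(np.linalg.norm(d)); a0=np.arctan2(d[1],d[0]); R0=R.from_quat(s['tool_rot'])
for i in range(1,12):
    a=a0-.2*i; t=h+.179*np.array([np.cos(a),np.sin(a)]); print(i,t.round(3),(R0.inv().apply([*(t-k),0])/.6).round(4)[:2])
```

```text
2.75 [0.51737354 0.0424075  0.42138403] [ 0.41390218 -0.18545437 -0.19534687] 0.04947422184536386 0.0
0.17724771868965938
1 [0.492 0.067] [-0.0196 -0.056 ]
2 [0.473 0.098] [-0.0248 -0.1154]
3 [0.461 0.132] [-0.0181 -0.1746]
4 [0.456 0.167] [ 0.0003 -0.2312]
5 [0.458 0.203] [ 0.0295 -0.2831]
6 [0.467 0.237] [ 0.0684 -0.3282]
7 [0.483 0.269] [ 0.1156 -0.3646]
8 [0.505 0.298] [ 0.169 -0.391]
9 [0.532 0.321] [ 0.2266 -0.4062]
10 [0.563 0.339] [ 0.2861 -0.4096]
11 [0.597 0.35 ] [ 0.345  -0.4012]
```

Request:
send_rows(
  series="0 0 0 0 0 0 0;0 0 0 0 0 0 0;0 0 0 0 0 0 0;0 0 0 0 0 0 0;0 0 0 0 0 0 0",
)

```text
t: 3.25
eef_pos: [0.5173, 0.0421, 0.421]
tool_rot: [0.974, 0.227, -0.0, 0.0]
wrist_force: [-0.5, -2.5, 1.0]
width: 0.0198
gripper_force: 8.0
```

Request:
send_rows(
  series="0 0 0 -0.011 -0.028 0 0;0 0 0 -0.02 -0.056 0 0;0 0 0 -0.023 -0.086 0 0;0 0 0 -0.025 -0.115 0 0;0 0 0 -0.023 -0.145 0 0",
)

```text
t: 3.75
eef_pos: [0.4647, 0.1152, 0.4209]
tool_rot: [0.974, 0.227, -0.001, 0.0]
wrist_force: [-0.3, -2.2, -1.3]
width: 0.0195
gripper_force: 8.0
```

Request:
send_rows(
  series="0 0 0 0.005 -0.03 0 0;0 0 0 0.014 -0.058 0 0;0 0 0 0.023 -0.086 0 0;0 0 0 0.037 -0.113 0 0;0 0 0 0.052 -0.138 0 0",
)

```text
t: 4.25
eef_pos: [0.4563, 0.2035, 0.4209]
tool_rot: [0.974, 0.227, -0.001, 0.0]
wrist_force: [1.4, -1.7, -1.4]
width: 0.0198
gripper_force: 8.0
```

Run:
```python
from h import *
s=bot.read_state();print(s['t'],s['eef_pos'],s['wrist_force'],s['width'],s['gripper_force'])
h=np.array([.635,.175]); k=s['eef_pos'][:2]; d=k-h; print(np.linalg.norm(d)); a0=np.arctan2(d[1],d[0]); print(a0)
```

```text
4.25 [0.45629127 0.20350696 0.42090829] [ 1.42124891 -1.71151874 -1.39314406] 0.019760189967801874 7.999444305896759
0.18096810936759006
2.9834090173505996
```

Request:
send_rows(
  series="0 0 0 0.019 -0.023 0 0;0 0 0 0.039 -0.045 0 0;0 0 0 0.062 -0.064 0 0;0 0 0 0.086 -0.0815 0 0;0 0 0 0.112 -0.096 0 0",
)

```text
t: 4.75
eef_pos: [0.4927, 0.285, 0.4209]
tool_rot: [0.974, 0.227, -0.0, 0.0]
wrist_force: [1.0, -3.8, -0.1]
width: 0.0198
gripper_force: 8.0
```

Request:
send_rows(
  series="0 0 0 0.0275 -0.012 0 0;0 0 0 0.055 -0.022 0 0;0 0 0 0.085 -0.027 0 0;0 0 0 0.114 -0.03 0 0;0 0 0 0.1445 -0.0305 0 0",
)

```text
t: 5.25
eef_pos: [0.5636, 0.3379, 0.4208]
tool_rot: [0.974, 0.227, -0.0, 0.003]
wrist_force: [2.2, -9.1, 0.8]
width: 0.0179
gripper_force: 7.9
```

Request:
send_rows(
  series="0 0 0 0 0 0 0.0;0 0 0 0 0 0 0.5;0 0 0 0 0 0 0.5;0 0 0 0 0 0 0.5;0 0 0 0 0 0 0.5",
)

```text
t: 5.75
eef_pos: [0.562, 0.339, 0.4211]
tool_rot: [0.974, 0.227, -0.0, -0.0]
wrist_force: [-0.4, 0.1, 0.1]
width: 0.0446
gripper_force: 0.0
```

Request:
send_rows(
  series="0 0 0 0 0 -0.06 0.5;0 0 0 0 0 -0.12 0.5;0 0 0 0 0 -0.12 1;0 0 0 0 0 -0.12 1",
)

```text
t: 6.15
eef_pos: [0.562, 0.3387, 0.494]
tool_rot: [0.974, 0.227, 0.001, -0.0]
wrist_force: [-1.0, -1.4, -0.0]
width: 0.0599
gripper_force: 0.0
```

Run:
```python
from h import *
s=bot.read_state();print(s['t'],s['eef_pos'],s['wrist_force'],s['width'],s['gripper_force'])
# lifter yaw approx bath yaw: closing along lifter x -> tool y=±x. tool x yaw = -0.09+pi/2 or -pi/2
for y in (-.09+np.pi/2,): togo((.47,.0,.45),y)
```

```text
6.15 [0.56201025 0.33866939 0.49399155] [-1.04155775 -1.40444845 -0.04367027] 0.0599120443376577 0.0
turn [ 2.000e-03 -4.000e-03 -2.045e+00] shift [-0.3873  0.4384  0.0724]
```

Request:
send_rows(
  series="0 0 -1 -0.3 0.46 0.02 1;0 0 -1 -0.3 0.46 0.02 1;0 0 -1 -0.3 0.46 0.02 1;0 0 -1 -0.3 0.46 0.02 1;0 0 -1 -0.3 0.46 0.02 1",
)

```text
t: 6.65
eef_pos: [0.5318, 0.0918, 0.4821]
tool_rot: [0.887, 0.462, -0.001, -0.001]
wrist_force: [0.8, -0.8, 0.7]
width: 0.0935
gripper_force: 0.0
```

Run:
```python
from h import *
togo((.54,-.03,.46),-.09+np.pi/2)
```

```text
turn [-0.006  0.002 -1.042] shift [-0.1583  0.1278  0.0368]
```

Request:
send_rows(
  series="0 0 -1 -0.15 0.13 0.037 1;0 0 -1 -0.15 0.13 0.037 1;0 0 -1 -0.15 0.13 0.037 1;0 0 -1 -0.15 0.13 0.037 1;0 0 -1 -0.15 0.13 0.037 1",
)

```text
t: 7.15
eef_pos: [0.5444, -0.026, 0.4598]
tool_rot: [0.747, 0.665, -0.001, -0.002]
wrist_force: [0.2, 0.1, -0.4]
width: 0.0944
gripper_force: 0.0
```

Request:
send_rows(
  series="0 0 0 0 0 0 1;0 0 0 0 0 0 1",
)

```text
t: 7.35
eef_pos: [0.5447, -0.0245, 0.4614]
tool_rot: [0.746, 0.666, -0.0, -0.0]
wrist_force: [0.8, -1.3, 0.6]
width: 0.0935
gripper_force: 0.0
```

Run:
```python
from h import *
s=bot.read_state();print(s['t'],s['eef_pos'],s['joint_pos'].round(2))
snap('wrist','w3');snap('top','top3')
im=cv2.imread('pics/w3.png');cv2.imwrite('pics/w3b.png',cv2.resize(im,(800,600),interpolation=cv2.INTER_CUBIC))
```

```text
7.35 [ 0.54470068 -0.02446203  0.46141177] [-0.17  0.2   1.46  0.    1.47 -0.06]
```

View pics/w3b.png

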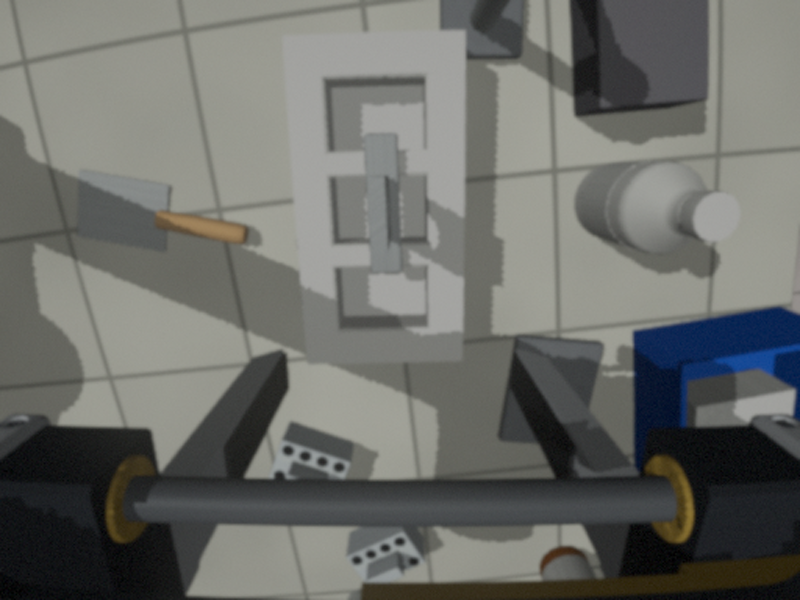

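Lifter foot corners are at (365,134), (397,133), (402,270) and (372,272). Bath top corners are at (284,37), (467,30), (464,361) and (305,362).

Run:
```python
from h import *
c=lambda L:[[a*.64,b*.64] for a,b in L]
def fit(n,p,dirs):
    print(n,p.round(4).tolist(),'c',p.mean(0).round(4),np.linalg.norm(p-np.roll(p,-1,0),axis=1).round(3))
b=atz('w3',c([(467,30),(464,361),(305,362),(284,37)]),.055);fit('bath',b,0)
v=(b[0]-b[1])+(b[3]-b[2]);print('bath yaw',np.arctan2(-v[0],v[1]))
u=(b[0]-b[3])+(b[1]-b[2]);print(' from x',np.arctan2(u[1],u[0]))
l=atz('w3',c([(397,133),(402,270),(372,272),(365,134)]),.067);fit('lifter',l,0)
v=(l[0]-l[1])+(l[3]-l[2]);print('lift yaw',np.arctan2(-v[0],v[1]))
m=atz('w3',c([(425,77),(427,328),(340,328),(324,80)]),.055);fit('pocket extents',m,0)
print('pocket walls y: p2 ',atz('w3',c([(377,178),(377,240),(380,152),(380,267)]),.055))
s=bot.read_state();print(s['eef_pos'],R.from_quat(s['tool_rot']).as_matrix().round(3).tolist())
big('top3','top3c',165,85,365,235,4)
```

```text
bath [[0.6172, 0.1557, 0.055], [0.5935, -0.1131, 0.055], [0.4509, -0.0981, 0.055], [0.478, 0.1672, 0.055]] c [0.5349 0.0279 0.055 ] [0.27  0.143 0.267 0.14 ]
bath yaw -0.09479507125734396
 from x -0.09378976179185508
lifter [[0.5557, 0.0855, 0.067], [0.5475, -0.0215, 0.067], [0.5228, -0.0204, 0.067], [0.5312, 0.0876, 0.067]] c [0.5393 0.0328 0.067 ] [0.107 0.025 0.108 0.025]
lift yaw -0.07681592247344413
pocket extents [[0.582, 0.1254, 0.055], [0.5634, -0.0781, 0.055], [0.4873, -0.0695, 0.055], [0.504, 0.1324, 0.055]] c [0.5342 0.0275 0.055 ] [0.204 0.077 0.203 0.078]
pocket walls y: p2  [[ 0.53568256  0.05373295  0.055     ]
 [ 0.52941184  0.00375922  0.055     ]
 [ 0.54057322  0.07357189  0.055     ]
 [ 0.52906717 -0.01930701  0.055     ]]
[ 0.54476137 -0.02437581  0.46177293] [[0.112, 0.994, -0.0], [0.994, -0.112, 0.0], [0.0, -0.0, -1.0]]
```

View pics/top3c.png

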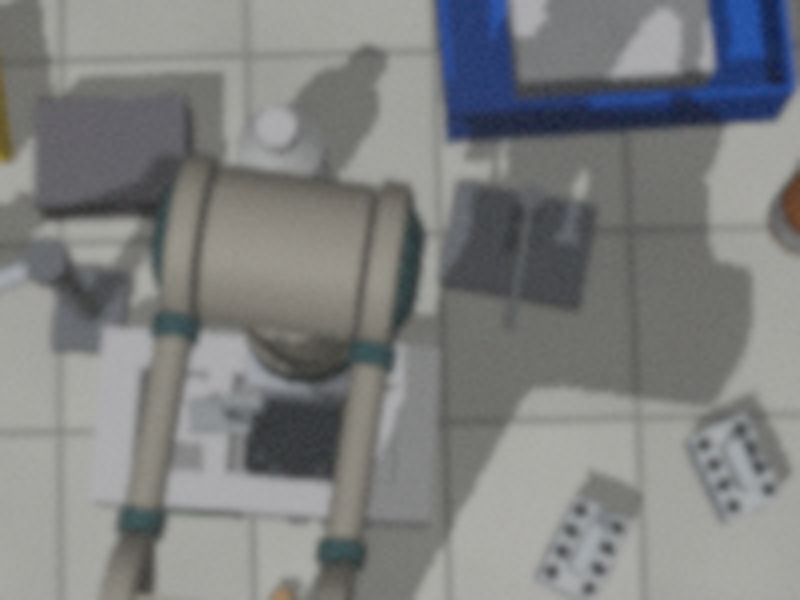

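Run:
```python
from h import *
togo((.539,.033,.331),np.pi/2-.077)
```

```text
turn [-0.    -0.    -0.071] shift [ 0.0939 -0.0202  0.218 ]
```

Request:
send_rows(
  series="0 0 -0.071 0.094 -0.02 0 1;0 0 -0.071 0.094 -0.02 0.05 1;0 0 -0.071 0.094 -0.02 0.13 1;0 0 -0.071 0.094 -0.02 0.18 1;0 0 -0.071 0.094 -0.02 0.218 1",
)

```text
t: 7.95
eef_pos: [0.5385, 0.0332, 0.329]
tool_rot: [0.734, 0.68, -0.001, -0.001]
wrist_force: [-0.2, 0.2, -0.3]
width: 0.0942
gripper_force: 0.0
```

Request:
send_rows(
  series="0 0 0 0 0 0 1;0 0 0 0 0 0 0;0 0 0 0 0 0 0;0 0 0 0 0 0 0;0 0 0 0 0 0 0",
  grip_force=20,
)

```text
t: 8.45
eef_pos: [0.5396, 0.0322, 0.3323]
tool_rot: [0.734, 0.679, 0.001, 0.001]
wrist_force: [0.5, 0.1, 0.4]
width: 0.0655
gripper_force: 0.0
```

Request:
send_rows(
  series="0 0 0 0 0 0 0;0 0 0 0 0 0 0;0 0 0 0 0 0 0;0 0 0 0 0 0 0;0 0 0 0 0 0 0",
  grip_force=20,
)

```text
t: 8.95
eef_pos: [0.5393, 0.0322, 0.331]
tool_rot: [0.734, 0.679, -0.0, 0.0]
wrist_force: [-0.7, 0.1, -0.7]
width: 0.0256
gripper_force: 0.0
```

Request:
send_rows(
  series="0 0 0 0 0 0 0;0 0 0 0 0 0 0;0 0 0 0 0 0 0;0 0 0 0 0 0 0;0 0 0 0 0 0 0",
  grip_force=20,
)

```text
t: 9.45
eef_pos: [0.5393, 0.0322, 0.3309]
tool_rot: [0.734, 0.679, -0.0, -0.0]
wrist_force: [-0.2, 0.4, -1.8]
width: 0.0097
gripper_force: 20.0
```

Run:
```python
from h import *
s=bot.read_state();print(s['t'],s['eef_pos'],s['width'],s['gripper_force'],s['wrist_force'])
togo((.539,.033,.50),np.pi/2-.209)
togo((.58,-.25,.50),np.pi/2-.209)
```

```text
9.45 [0.53925022 0.03220717 0.33090128] 0.0097265819921187 19.998095333576202 [-0.19377423  0.38251456 -1.83072524]
turn [-0.001  0.     0.263] shift [ 0.0013 -0.0006 -0.2818]
turn [-0.001  0.     0.263] shift [-0.4637  0.104  -0.2818]
```

Request:
send_rows(
  series="0 0 0 0 0 -0.04 0;0 0 0 0 0 -0.1 0;0 0 0 0 0 -0.16 0;0 0 0.13 0 0 -0.22 0;0 0 0.263 0 0 -0.282 0",
  grip_force=30,
)

```text
t: 9.95
eef_pos: [0.539, 0.0323, 0.5012]
tool_rot: [0.778, 0.628, -0.0, -0.0]
wrist_force: [0.2, 0.0, -3.0]
width: 0.0095
gripper_force: 30.0
```

Request:
send_rows(
  series="0 0 0 -0.05 -0.006 0 0;0 0 0 -0.11 -0.009 0 0;0 0 0 -0.18 -0.015 0 0;0 0 0 -0.25 -0.02 0 0;0 0 0 -0.32 -0.024 0 0",
)

```text
t: 10.45
eef_pos: [0.4845, -0.1538, 0.5]
tool_rot: [0.777, 0.63, -0.0, -0.0]
wrist_force: [-0.0, -0.2, -1.4]
width: 0.0097
gripper_force: 30.0
```

Request:
send_rows(
  series="0 0 0 -0.07 -0.005 0 0;0 0 0 -0.1 -0.007 0 0;0 0 0 -0.12 -0.008 0 0;0 0 0 -0.12 -0.008 0 0;0 0 0 -0.12 -0.008 0 0",
)

```text
t: 10.95
eef_pos: [0.4659, -0.2214, 0.5001]
tool_rot: [0.777, 0.63, 0.0, -0.0]
wrist_force: [0.5, -0.2, -0.5]
width: 0.0098
gripper_force: 30.0
```

Run:
```python
from h import *
s=bot.read_state();print(s['t'],s['eef_pos'],s['width'],s['wrist_force'],R.from_quat(s['tool_rot']).as_matrix().round(3).tolist())
togo((.58,-.25,.50),np.pi/2-.209)
snap('wrist','w4')
im=cv2.imread('pics/w4.png');cv2.imwrite('pics/w4b.png',cv2.resize(im,(800,600),interpolation=cv2.INTER_CUBIC))
```

```text
10.95 [ 0.46589979 -0.22143046  0.50008392] 0.009802895127116476 [ 0.48744764 -0.24747551 -0.54347743] [[0.207, 0.978, -0.0], [0.978, -0.207, 0.001], [0.001, -0.0, -1.0]]
turn [-0.001 -0.002  0.001] shift [-7.200e-03  1.959e-01  1.000e-04]
```

View pics/w4b.png

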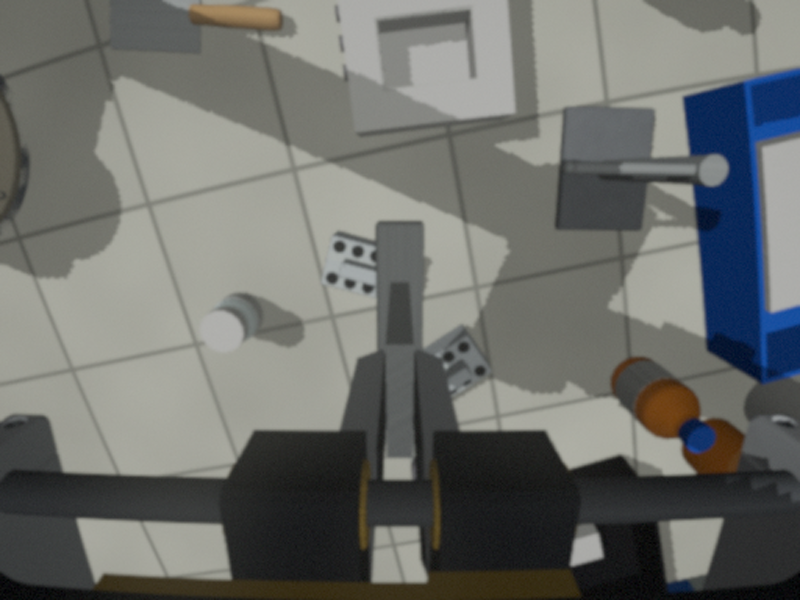

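Peg: post top at (712,170) and tip at (565,167). The lifter hangs straight between the fingers.

Run:
```python
from h import *
c=lambda L:[[a*.64,b*.64] for a,b in L]
po=atz('w4',c([(712,170)]),.178)[0];tp=atz('w4',c([(565,167)]),.178)[0];print('post',po,'tip',tp,po-tp)
po0=np.array([.6822,-.183,.178]);
# side view projections to check
print('side px (800) of post,tip from w4', proj('side0',[po,tp])/.64, 'from top', proj('side0',[po0,[.586,-.1626,.18]])/.64)
print('top crop px', (proj('top0',[po,tp])-[165,115])*4)
print('lifter foot end', atz('w4',c([(376,223),(423,222)]),.5-.18-.096+.012))
big('side0','side0p',205,125,305,200,8)
```

```text
post [ 0.68310045 -0.17980337  0.178     ] tip [ 0.58676683 -0.15973819  0.178     ] [ 0.09633362 -0.02006518  0.        ]
side px (800) of post,tip from w4 [[363.47667465 230.00057507]
 [399.2830313  251.21681964]] from top [[364.83908018 229.4180422 ]
 [400.51629962 249.74419818]]
top crop px [[528.63906041  73.90402779]
 [505.93120294 202.52986109]]
lifter foot end [[ 0.46588442 -0.16463145  0.236     ]
 [ 0.49002008 -0.16921319  0.236     ]]
```

View pics/side0p.png

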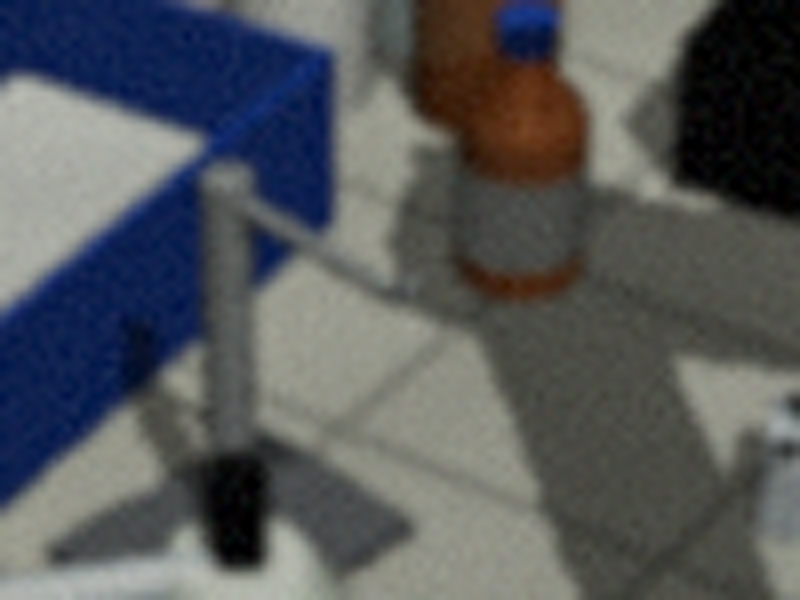

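Run:
```python
from h import *
togo((.528,-.148,.50),np.pi/2-.209)
togo((.528,-.148,.393),np.pi/2-.209)
```

```text
turn [-0.    -0.002  0.002] shift [0.1405 0.076  0.0004]
turn [-0.    -0.002  0.002] shift [0.1403 0.076  0.1788]
```

Request:
send_rows(
  series="0 0 0 0.05 0.03 0 0;0 0 0 0.1 0.06 0 0;0 0 0 0.14 0.076 0.03 0;0 0 0 0.14 0.076 0.09 0;0 0 0 0.14 0.076 0.15 0",
)

```text
t: 11.5
eef_pos: [0.5286, -0.1469, 0.4099]
tool_rot: [0.776, 0.631, 0.001, 0.001]
wrist_force: [-0.1, 0.1, -2.6]
width: 0.0097
gripper_force: 30.0
```

Request:
send_rows(
  series="0 0 0 0 0 0.0285 0;0 0 0 0 0 0.0285 0;0 0 0 0 0 0.0285 0",
)

```text
t: 11.8
eef_pos: [0.5282, -0.1484, 0.3937]
tool_rot: [0.777, 0.63, 0.0, 0.0]
wrist_force: [0.5, -0.4, -1.3]
width: 0.0096
gripper_force: 30.0
```

Run:
```python
from h import *
s=bot.read_state();print(s['t'],s['eef_pos'],s['width'],s['wrist_force'])
togo((.528,-.148,.393),np.pi/2-.209)
togo((.6325,-.1703,.393),np.pi/2-.209)
f=snap('side','s5');big('s5','s5c',175,90,305,188,6)
```

```text
11.8 [ 0.52822712 -0.14843312  0.39374719] 0.00964295973606145 [ 0.51412723 -0.35445381 -1.26875379]
turn [ 0.001 -0.     0.003] shift [ 0.0006 -0.0005  0.0012]
turn [ 0.001 -0.     0.003] shift [1.000e-04 1.776e-01 1.400e-03]
```

View pics/s5c.png

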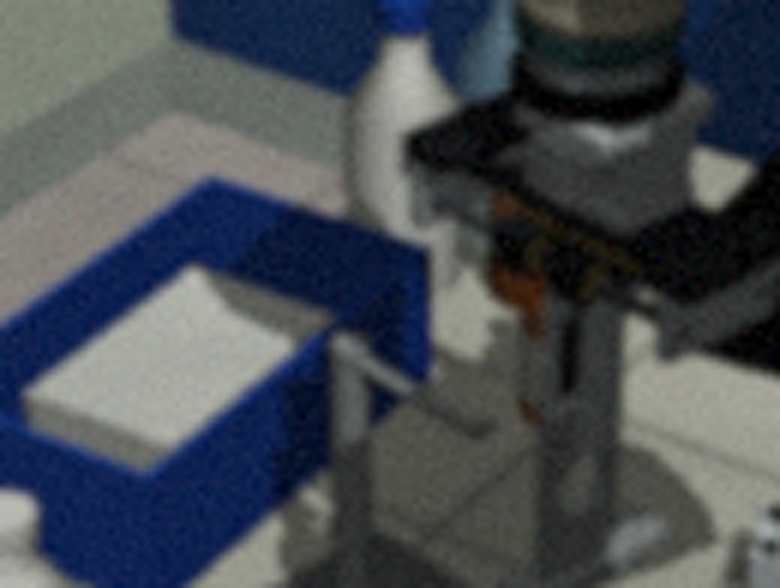

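Request:
send_rows(
  series="0 0 0 0 0.03 0.001 0;0 0 0 0 0.06 0.001 0;0 0 0 0 0.08 0.001 0;0 0 0 0 0.095 0.001 0;0 0 0 0 0.11 0.001 0",
)

```text
t: 12.35
eef_pos: [0.5928, -0.1631, 0.3932]
tool_rot: [0.777, 0.63, 0.0, 0.0]
wrist_force: [-0.1, 0.6, -2.0]
width: 0.0097
gripper_force: 30.0
```

Request:
send_rows(
  series="0 0 0 0 0.01 0 0;0 0 0 0 0.02 0 0;0 0 0 0 0.02 0 0",
)

```text
t: 12.65
eef_pos: [0.6046, -0.1657, 0.3924]
tool_rot: [0.777, 0.63, 0.0, 0.0]
wrist_force: [-0.1, 0.0, -1.2]
width: 0.0101
gripper_force: 30.0
```

Request:
send_rows(
  series="0 0 0 0 0.015 0 0;0 0 0 0 0.03 0 0;0 0 0 0 0.044 0 0;0 0 0 0 0.047 0 0;0 0 0 0 0.047 0 0",
)

```text
t: 13.15
eef_pos: [0.6321, -0.1715, 0.3922]
tool_rot: [0.777, 0.63, -0.0, -0.0]
wrist_force: [-0.4, 0.1, -0.8]
width: 0.0098
gripper_force: 30.0
```

Request:
send_rows(
  series="0 0 0 0 0 0.007 0;0 0 0 0 0 0.014 0;0 0 0 0 0 0.021 0;0 0 0 0 0 0.025 0;0 0 0 0 0 0.025 0",
)

```text
t: 13.65
eef_pos: [0.6314, -0.1713, 0.377]
tool_rot: [0.777, 0.629, -0.0, -0.0]
wrist_force: [0.8, -0.3, -3.2]
width: 0.0101
gripper_force: 30.0
```

Run:
```python
from h import *
s=bot.read_state();print(s['t'],s['eef_pos'],s['width'],s['wrist_force'],s['ft_torque'])
```

```text
13.65 [ 0.63144638 -0.17130982  0.37695356] 0.010082463872499331 [ 0.82285926 -0.28460049 -3.2478962 ] [ 0.01435807 -0.07995312  0.00207374]
```

Request:
send_rows(
  series="0 0 0 0 0 0.002 0;0 0 0 0 0 0.002 0;0 0 0 0 0 0.0035 0;0 0 0 0 0 0.0035 0",
)

```text
t: 14.05
eef_pos: [0.6317, -0.1714, 0.3759]
tool_rot: [0.777, 0.63, 0.0, 0.0]
wrist_force: [0.6, 1.3, -1.0]
width: 0.0094
gripper_force: 30.0
```

Request:
send_rows(
  series="0 0 0 0 0 0 0.3;0 0 0 0 0 0 0.3;0 0 0 0 0 0 0.3;0 0 0 0 0 0 0.3;0 0 0 0 0 0 0.3",
)

```text
t: 14.55
eef_pos: [0.6317, -0.1714, 0.3755]
tool_rot: [0.777, 0.629, 0.0, 0.0]
wrist_force: [-0.3, 0.2, -0.5]
width: 0.0281
gripper_force: 0.0
```

Request:
send_rows(
  series="0 0 0 0 0 -0.02 0.3;0 0 0 0 0 -0.06 0.3;0 0 0 0 0 -0.12 0.3;0 0 0 0 0 -0.18 0.6;0 0 0 0 0 -0.2 1",
)

```text
t: 15.05
eef_pos: [0.6317, -0.1714, 0.5008]
tool_rot: [0.777, 0.629, 0.002, 0.004]
wrist_force: [0.4, -0.3, -0.1]
width: 0.0409
gripper_force: 0.0
```

Request:
send_rows(
  series="0 0 0 -0.05 -0.06 0 1;0 0 0 -0.1 -0.12 0 1;0 0 0 -0.12 -0.2 0 1;0 0 0 -0.12 -0.25 0 1;0 0 0 -0.12 -0.25 0 1",
)

```text
t: 15.55
eef_pos: [0.4664, -0.2098, 0.4958]
tool_rot: [0.778, 0.629, -0.001, -0.001]
wrist_force: [0.6, -0.2, 0.7]
width: 0.0809
gripper_force: 0.0
```

Run:
```python
from h import *
s=bot.read_state();print(s['t'],s['eef_pos'],s['width'],s['wrist_force'])
snap('wrist','w6');snap('side','s6')
a=cv2.imread('pics/w6.png');b=cv2.imread('pics/s6.png')[110:230,170:330]
cv2.imwrite('pics/c6.png',np.vstack([np.hstack([cv2.resize(a,(440,330)),cv2.resize(b,(360,270)).copy() if 0 else cv2.copyMakeBorder(cv2.resize(b,(360,270)),0,60,0,0,0)])]))
```

```text
15.55 [ 0.46635107 -0.20982825  0.49583367] 0.080866089538398 [ 0.57598565 -0.24684634  0.65188423]
```

View pics/c6.png

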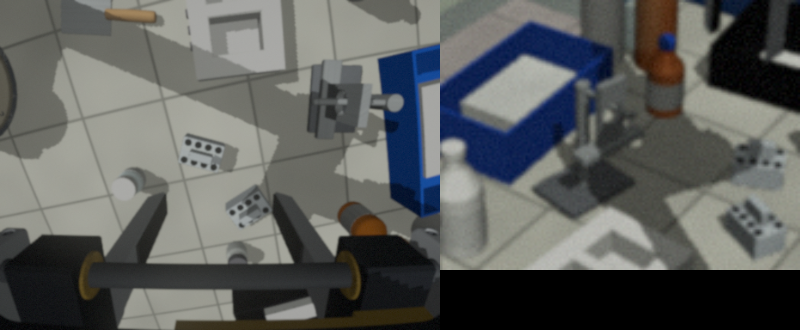

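The lifter hangs on the peg. Block A is at about (206,152) and block B at (248,207) in the left panel. I'll locate the hole patterns with a blob detector.

```bash
cat >> h.py <<'E'
def holes(fn,px,r=34,thr=None):
    """8 tube holes near px -> centre (world, z=.04), yaw of long axis"""
    g=cv2.cvtColor(cv2.imread(f'pics/{fn}.png'),cv2.COLOR_BGR2GRAY)
    x,y=int(px[0]),int(px[1]); s=4
    w=cv2.resize(g[y-r:y+r,x-r:x+r],None,fx=s,fy=s,interpolation=cv2.INTER_CUBIC)
    p=cv2.SimpleBlobDetector_Params(); p.minThreshold=10;p.maxThreshold=200;p.thresholdStep=5;p.minRepeatability=3
    p.filterByArea=True;p.minArea=60;p.maxArea=900;p.filterByCircularity=False;p.filterByConvexity=True;p.minConvexity=.8;p.filterByInertia=True;p.minInertiaRatio=.3;p.minDistBetweenBlobs=12
    k=cv2.SimpleBlobDetector_create(p).detect(w)
    q=np.array([a.pt for a in k])/s+[x-r,y-r]
    W=atz(fn,q,.04); return q,W
E
python3 - <<'E'
from h import *
for n,px in (('A',(240,177)),('B',(289,241))):
    q,W=holes('w6',px); print(n,q.round(1).tolist()); print(W[:,:2].round(3).tolist())
E
```

```text
A [[248.5, 194.5], [214.2, 185.8], [254.0, 174.8], [242.3, 171.7], [230.7, 168.6], [219.0, 165.6], [237.0, 192.4], [225.5, 189.4]]
[[0.446, -0.25], [0.398, -0.225], [0.461, -0.222], [0.445, -0.213], [0.429, -0.205], [0.413, -0.197], [0.43, -0.243], [0.414, -0.235]]
B [[309.1, 244.5], [298.5, 229.4], [289.0, 235.4], [270.2, 247.2], [279.6, 241.4], [280.8, 262.4], [292.9, 258.5]]
[[0.524, -0.352], [0.511, -0.323], [0.495, -0.33], [0.462, -0.343], [0.478, -0.337], [0.473, -0.374], [0.494, -0.371]]
```

Request:
send_rows(
  series="0 0 0.92 0 0 0 1;0 0 0.92 0 0 0 1;0 0 0.92 0 0 0 1;0 0 0.92 0 0 0 1",
)

```text
t: 16.05
eef_pos: [0.4714, -0.2109, 0.4948]
tool_rot: [0.9, 0.436, -0.0, -0.0]
wrist_force: [0.3, 0.7, -0.4]
width: 0.094
gripper_force: 0.0
```

Request:
send_rows(
  series="0 0 0.92 0 0 0 1;0 0 0.92 0 0 0 1;0 0 0.92 0 0 0 1;0 0 0.92 0 0 0 1",
)

```text
t: 16.45
eef_pos: [0.4709, -0.2108, 0.495]
tool_rot: [0.975, 0.221, -0.0, -0.0]
wrist_force: [-0.5, -0.6, -0.0]
width: 0.0938
gripper_force: 0.0
```

Request:
send_rows(
  series="0 0 0.92 0 0 0 1;0 0 0.92 0 0 0 1;0 0 0.92 0 0 0 1;0 0 0.92 0 0 0 1",
)

```text
t: 16.85
eef_pos: [0.4706, -0.2108, 0.4952]
tool_rot: [1.0, -0.007, -0.0, -0.0]
wrist_force: [-0.2, 0.7, -0.4]
width: 0.0939
gripper_force: 0.0
```

Run:
```python
from h import *
togo((.4295,-.2238,.42),-.48)
```

```text
turn [-0.     0.     0.932] shift [-0.0681  0.0227  0.1253]
```

Request:
send_rows(
  series="0 0 0.932 -0.068 0.023 0.125 1;0 0 0.932 -0.068 0.023 0.125 1;0 0 0.932 -0.068 0.023 0.125 1;0 0 0.932 -0.068 0.023 0.125 1;0 0 0.932 -0.068 0.023 0.125 1",
)

```text
t: 17.35
eef_pos: [0.4296, -0.224, 0.421]
tool_rot: [0.972, -0.237, 0.001, 0.0]
wrist_force: [0.8, -0.0, 0.5]
width: 0.0941
gripper_force: 0.0
```

Request:
send_rows(
  series="0 0 0 0 0 0 1;0 0 0 0 0 0 1",
)

```text
t: 17.55
eef_pos: [0.4295, -0.2238, 0.4212]
tool_rot: [0.971, -0.238, 0.001, 0.0]
wrist_force: [0.6, 0.1, -0.9]
width: 0.094
gripper_force: 0.0
```

Run:
```python
from h import *
s=bot.read_state();print(s['t'],s['eef_pos'],s['joint_pos'].round(2))
snap('wrist','w7')
pA=proj('w7',[.4295,-.2238,.04])[0];pB=proj('w7',[.4925,-.348,.04])[0];print(pA,pB)
for p,r in((pA,50),(pB,50)):
    q,W=holes('w7',p,r);print(np.c_[q,W[:,:2]*1000].round(0).tolist())
```

```text
17.55 [ 0.42950608 -0.22381242  0.42116943] [-0.62  0.13  1.66  0.    1.35  1.43]
[256.23564961 177.05343042] [326.1986973   81.56300369]
[[269.0, 171.0, 429.0, -241.0], [269.0, 156.0, 445.0, -250.0], [244.0, 199.0, 412.0, -196.0], [269.0, 199.0, 397.0, -225.0], [269.0, 185.0, 413.0, -233.0], [243.0, 185.0, 428.0, -205.0], [243.0, 171.0, 444.0, -213.0], [243.0, 156.0, 460.0, -221.0]]
[[330.0, 66.0, 506.0, -360.0], [352.0, 87.0, 473.0, -373.0], [300.0, 78.0, 510.0, -322.0], [341.0, 76.0, 490.0, -366.0], [334.0, 109.0, 461.0, -343.0], [322.0, 98.0, 478.0, -336.0]]
```

Run:
```python
from h import *
togo((.4285,-.223,.243),-.48)
```

```text
turn [ 0.    -0.003 -0.004] shift [-0.0023 -0.0005  0.2968]
```

Request:
send_rows(
  series="0 0 0 -0.0023 0 0.08 1;0 0 0 -0.0023 0 0.16 1;0 0 0 -0.0023 0 0.23 0.6;0 0 0 -0.0023 0 0.28 0.6;0 0 0 -0.0023 0 0.297 0.4",
)

```text
t: 18.1
eef_pos: [0.4269, -0.2224, 0.2397]
tool_rot: [0.971, -0.239, -0.002, -0.001]
wrist_force: [-0.5, -0.3, 0.4]
width: 0.0733
gripper_force: 0.0
```

Request:
send_rows(
  series="0 0 0 0 0 0 0;0 0 0 0 0 0 0;0 0 0 0 0 0 0;0 0 0 0 0 0 0;0 0 0 0 0 0 0",
  grip_force=30,
)

```text
t: 18.6
eef_pos: [0.428, -0.2233, 0.2433]
tool_rot: [0.971, -0.24, 0.001, 0.0]
wrist_force: [-0.2, -0.2, 0.3]
width: 0.0335
gripper_force: 0.0
```

Request:
send_rows(
  series="0 0 0 0 0 0 0;0 0 0 0 0 0 0;0 0 0 0 0 0 0",
)

```text
t: 18.9
eef_pos: [0.4277, -0.2232, 0.2424]
tool_rot: [0.971, -0.24, 0.0, 0.0]
wrist_force: [0.1, 0.1, 1.4]
width: 0.0139
gripper_force: 30.0
```

Run:
```python
from h import *
s=bot.read_state();print(s['t'],s['eef_pos'],s['width'],s['gripper_force'],s['wrist_force'])
togo((.4285,-.223,.36),-.48)
togo((.5275,-.047,.36),-.094)
```

```text
18.9 [ 0.42770322 -0.22316614  0.24239737] 0.013888558826118056 29.99398559331894 [0.0955542  0.12332827 1.40419003]
turn [ 0.001 -0.    -0.008] shift [ 0.0011 -0.0008 -0.196 ]
turn [ 0.001 -0.    -0.78 ] shift [ 0.0106 -0.3372 -0.1961]
```

Request:
send_rows(
  series="0 0 0 0 0 -0.06 0;0 0 0 0 0 -0.13 0;0 0 -0.2 0 -0.03 -0.196 0;0 0 -0.45 0.005 -0.1 -0.196 0;0 0 -0.7 0.008 -0.17 -0.196 0",
  grip_force=40,
)

```text
t: 19.4
eef_pos: [0.4799, -0.1346, 0.361]
tool_rot: [0.998, -0.066, 0.001, 0.0]
wrist_force: [0.4, -0.3, -3.8]
width: 0.0135
gripper_force: 40.0
```

Run:
```python
from h import *
s=bot.read_state();print(s['t'],s['eef_pos'])
togo((.5275,-.047,.34),-.094)
```

```text
19.4 [ 0.47992907 -0.13461534  0.36098393]
turn [ 0.002 -0.005 -0.075] shift [ 0.0594 -0.1552  0.035 ]
```

Request:
send_rows(
  series="0 0 -0.075 0.02 -0.06 0 0;0 0 -0.075 0.045 -0.12 0 0;0 0 -0.075 0.0594 -0.155 0.02 0;0 0 -0.075 0.0594 -0.155 0.035 0;0 0 -0.075 0.0594 -0.155 0.035 0",
)

```text
t: 19.9
eef_pos: [0.5262, -0.0472, 0.3366]
tool_rot: [0.999, -0.048, -0.003, -0.0]
wrist_force: [-0.3, 0.0, -3.6]
width: 0.0134
gripper_force: 40.0
```

Run:
```python
from h import *
s=bot.read_state();print(s['t'],s['eef_pos'],s['wrist_force'])
togo((.5275,-.047,.34),-.094)
snap('wrist','w8')
c=s['eef_pos']-[0,0,.2024]  # block body top
yaw=-.094
p=proj('w8',c)[0];print(p)
g=cv2.imread('pics/w8.png')
# holes at held height
import h as H
q,W=holes('w8',p,60)
W=atz('w8',q,c[2]); Rz=R.from_quat(s['tool_rot'])
print(np.c_[q,Rz.inv().apply(W-c)[:,:2]*1000].round(1).tolist())
# pocket edges visible?
b=proj('w8',[[.5275+ .0395*np.cos(yaw)*sx -sy*.0275*np.sin(yaw), -.047+.0395*sx*np.sin(yaw)+.0275*sy*np.cos(yaw),.055] for sx,sy in((1,1),(1,-1),(-1,-1),(-1,1))])
cv2.polylines(g,[np.int32(b*16)],True,(0,0,255),1,cv2.LINE_AA,4)
b2=proj('w8',[[.5345+ .07*np.cos(yaw)*sx -sy*.135*np.sin(yaw), .0277+.07*sx*np.sin(yaw)+.135*sy*np.cos(yaw),.055] for sx,sy in((1,1),(1,-1),(-1,-1),(-1,1))])
cv2.polylines(g,[np.int32(b2*16)],True,(0,255,0),1,cv2.LINE_AA,4)
cv2.imwrite('pics/w8b.png',cv2.resize(g[:300,60:460],(800,600),interpolation=cv2.INTER_CUBIC))
```

```text
19.9 [ 0.52624168 -0.04721862  0.33657777] [-0.34114019  0.03123106 -3.62058463]
turn [ 0.     0.011 -0.002] shift [ 0.002  -0.0006 -0.0057]
[256.64027981 233.87408574]Traceback (most recent call last):
  File "<stdin>", line 11, in <module>
  File "h.py", line 42, in holes
    q=np.array([a.pt for a in k])/s+[x-r,y-r]
      ~~~~~~~~~~~~~~~~~~~~~~~~~~~~~^~~~~~~~~~
ValueError: operands could not be broadcast together with shapes (0,) (2,)
```

Run:
```python
from h import *
s=bot.read_state()
g=cv2.imread('pics/w8.png');yaw=-.094;W=np.load('pics/w8.npz')
def rect(c,hx,hy,z): 
    C,S=np.cos(yaw),np.sin(yaw); return [[c[0]+hx*sx*C-hy*sy*S,c[1]+hx*sx*S+hy*sy*C,z] for sx,sy in((1,1),(1,-1),(-1,-1),(-1,1))]
for P,col in((rect((.5275,-.047),.0395,.0275,.055),(0,0,255)),(rect((.5345,.0277),.07,.135,.055),(0,255,0)),(rect((.5345,.0277),.0395,.0275,.055),(0,0,255)),(rect((.5262,-.0472),.037,.025,.1342),(255,0,255))):
    cv2.polylines(g,[np.int32(proj('w8',P)*16)],True,col,1,cv2.LINE_AA,4)
cv2.imwrite('pics/w8b.png',cv2.resize(g[:300,60:460],(800,600),interpolation=cv2.INTER_CUBIC))
```

```text
(no output)
```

View pics/w8b.png

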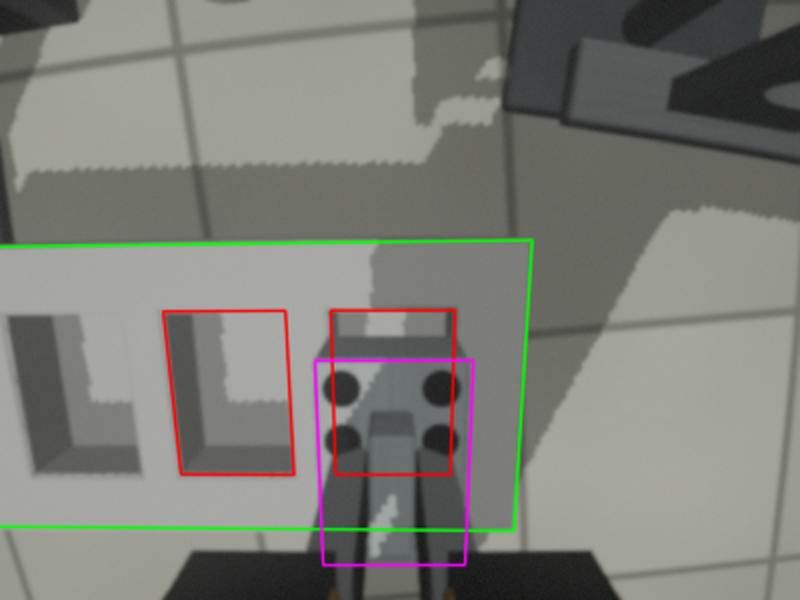

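The overlay matches the bath and pocket outlines to about 1 mm, and the held block's top face matches its prediction. Now inserting.

Run:
```python
from h import *
togo((.527,-.047,.305),-.094)
```

```text
turn [ 0.001  0.008 -0.005] shift [ 0.0011 -0.0015  0.0541]
```

Request:
send_rows(
  series="0 0 0 0.001 -0.001 0.02 0;0 0 0 0.001 -0.001 0.04 0;0 0 0 0.001 -0.001 0.05 0;0 0 0 0.001 -0.001 0.054 0;0 0 0 0.001 -0.001 0.054 0",
)

```text
t: 20.45
eef_pos: [0.5277, -0.0474, 0.306]
tool_rot: [0.999, -0.049, -0.0, -0.0]
wrist_force: [-0.2, -0.5, -2.4]
width: 0.0135
gripper_force: 40.0
```

Run:
```python
from h import *
s=bot.read_state();print(s['t'],s['eef_pos'],s['wrist_force'])
togo((.527,-.047,.28),-.094)
```

```text
20.45 [ 0.5277059  -0.04739776  0.30595674] [-0.23624029 -0.51201421 -2.37160499]
turn [-0.     0.002 -0.006] shift [-0.0012 -0.0005  0.0433]
```

Request:
send_rows(
  series="0 0 0 -0.001 0 0.01 0;0 0 0 -0.001 0 0.02 0;0 0 0 -0.001 0 0.03 0;0 0 0 -0.001 0 0.04 0;0 0 0 -0.001 0 0.043 0",
)

```text
t: 20.95
eef_pos: [0.527, -0.047, 0.2797]
tool_rot: [0.999, -0.048, -0.001, -0.0]
wrist_force: [0.6, -0.7, -3.2]
width: 0.0136
gripper_force: 40.0
```

Request:
send_rows(
  series="0 0 0 0 0 0.012 0;0 0 0 0 0 0.024 0;0 0 0 0 0 0.033 0;0 0 0 0 0 0.0355 0;0 0 0 0 0 0.0365 0",
)

```text
t: 21.45
eef_pos: [0.5273, -0.0471, 0.2584]
tool_rot: [0.999, -0.048, -0.0, 0.0]
wrist_force: [0.4, 0.3, -3.6]
width: 0.0138
gripper_force: 40.0
```

Request:
send_rows(
  series="0 0 0 0 0 0.001 0;0 0 0 0 0 0.001 0",
)

```text
t: 21.65
eef_pos: [0.5274, -0.0471, 0.2583]
tool_rot: [0.999, -0.048, 0.0, 0.0]
wrist_force: [0.5, -0.4, -3.4]
width: 0.0135
gripper_force: 40.0
```

Request:
send_rows(
  series="0 0 0 0 0 0.001 0;0 0 0 0 0 0.002 0;0 0 0 0 0 0.003 0;0 0 0 0 0 0.003 0",
)

```text
t: 22.05
eef_pos: [0.5274, -0.0471, 0.2574]
tool_rot: [0.999, -0.048, 0.0, 0.0]
wrist_force: [-2.2, 0.4, 5.5]
width: 0.0137
gripper_force: 40.0
```

Request:
send_rows(
  series="0 0 0 0 0 0 0.5;0 0 0 0 0 0 0.5;0 0 0 0 0 0 0.5;0 0 0 0 0 0 0.5;0 0 0 0 0 0 0.5",
)

```text
t: 22.55
eef_pos: [0.5273, -0.0471, 0.2562]
tool_rot: [0.999, -0.048, -0.0, 0.0]
wrist_force: [0.1, -0.6, 0.1]
width: 0.0467
gripper_force: 0.0
```

Request:
send_rows(
  series="0 0 0 0 0 -0.04 0.5;0 0 0 0 0 -0.1 0.5;0 0 0 0 0 -0.17 0.7;0 0 0 0 0 -0.23 1;0 0 0 0 0 -0.23 1",
)

```text
t: 23.05
eef_pos: [0.5286, -0.0473, 0.3997]
tool_rot: [0.999, -0.048, 0.006, 0.001]
wrist_force: [-0.3, 0.6, 0.3]
width: 0.0679
gripper_force: 0.0
```

Run:
```python
from h import *
s=bot.read_state();print(s['t'],s['eef_pos'],s['wrist_force'])
togo((.492,-.3477,.41),.40)
snap('wrist','w9'); q,W=holes('w9',proj('w9',[.5275,-.047,.055])[0],50)
W=atz('w9',q,.055);print(np.c_[q,W[:,:2]*1000].round(0).tolist(),W.mean(0))
```

```text
23.05 [ 0.52863274 -0.04729665  0.39969317] [-0.3479988   0.64360817  0.33387007]
turn [ 0.008 -0.021 -0.993] shift [-0.0123  0.5043 -0.0166]
[[270.0, 195.0, 518.0, -62.0], [269.0, 179.0, 536.0, -63.0], [269.0, 163.0, 554.0, -65.0], [241.0, 210.0, 504.0, -28.0], [241.0, 195.0, 521.0, -30.0], [241.0, 179.0, 539.0, -32.0], [241.0, 163.0, 557.0, -33.0]] [ 0.53294289 -0.04461614  0.055     ]
```

Request:
send_rows(
  series="0 0 -0.3 0 0.08 0 1;0 0 -0.6 0 0.16 0 1;0 0 -0.8 -0.012 0.25 -0.01 1;0 0 -0.99 -0.012 0.34 -0.017 1;0 0 -0.99 -0.012 0.42 -0.017 1",
)

```text
t: 23.6
eef_pos: [0.4962, -0.2855, 0.4029]
tool_rot: [0.98, 0.199, -0.001, -0.001]
wrist_force: [0.2, -0.7, 0.2]
width: 0.0936
gripper_force: 0.0
```

Run:
```python
from h import *
togo((.492,-.3477,.41),.40)
```

```text
turn [-0.004  0.002  0.   ] shift [-0.0469  0.0928 -0.012 ]
```

Request:
send_rows(
  series="0 0 0 -0.045 0.085 -0.01 1;0 0 0 -0.045 0.085 -0.01 1;0 0 0 -0.045 0.085 -0.01 1;0 0 0 -0.045 0.085 -0.01 1",
)

```text
t: 24.0
eef_pos: [0.4919, -0.3403, 0.4089]
tool_rot: [0.98, 0.198, -0.001, -0.002]
wrist_force: [0.7, -0.1, 0.2]
width: 0.0937
gripper_force: 0.0
```

Run:
```python
from h import *
s=bot.read_state();print(s['t'],s['eef_pos'])
snap('wrist','w10');p=proj('w10',[.492,-.3477,.04])[0];print(p)
q,W=holes('w10',p,55);print(np.c_[q,W[:,:2]*1000].round(0).tolist(),W.mean(0))
```

```text
24.0 [ 0.49187425 -0.34029443  0.40891913]
[262.75317207 181.52505407]
[[276.0, 174.0, 506.0, -359.0], [276.0, 160.0, 523.0, -352.0], [276.0, 203.0, 473.0, -373.0], [276.0, 189.0, 490.0, -366.0], [250.0, 174.0, 494.0, -330.0], [250.0, 159.0, 511.0, -323.0], [250.0, 203.0, 461.0, -344.0], [250.0, 189.0, 478.0, -337.0]] [ 0.49200362 -0.3478028   0.04      ]
```

Run:
```python
from h import *
togo((.492,-.3478,.243),.40)
```

```text
turn [-0.005  0.001 -0.001] shift [-0.0051  0.013   0.2772]
```

Request:
send_rows(
  series="0 0 0 -0.005 0.012 0.07 1;0 0 0 -0.005 0.012 0.15 1;0 0 0 -0.005 0.012 0.21 0.7;0 0 0 -0.005 0.012 0.25 0.7;0 0 0 -0.005 0.012 0.26 0.6",
)

```text
t: 24.55
eef_pos: [0.4915, -0.3463, 0.2513]
tool_rot: [0.98, 0.199, -0.002, -0.003]
wrist_force: [-0.5, 0.0, 1.0]
width: 0.0735
gripper_force: 0.0
```

Run:
```python
from h import *
s=bot.read_state();print(s['t'],s['eef_pos'])
togo((.492,-.3478,.243),.40)
```

```text
24.55 [ 0.49145587 -0.34634973  0.2512912 ]
turn [-0.013  0.005  0.001] shift [-0.0001  0.0027  0.0138]
```

Request:
send_rows(
  series="0 0 0 0 0.002 0.015 0.5;0 0 0 0 0.002 0.0165 0;0 0 0 0 0.002 0.0165 0;0 0 0 0 0.002 0.0165 0;0 0 0 0 0.002 0.0165 0",
  grip_force=40,
)

```text
t: 25.05
eef_pos: [0.4927, -0.3505, 0.2455]
tool_rot: [0.98, 0.198, 0.001, 0.001]
wrist_force: [-0.1, 0.2, -0.2]
width: 0.0335
gripper_force: 0.0
```

Request:
send_rows(
  series="0 0 0 0 0 0 0;0 0 0 0 0 0 0;0 0 0 0 0 0 0;0 0 0 0 0 0 0;0 0 0 0 0 0 0",
)

```text
t: 25.55
eef_pos: [0.4923, -0.3501, 0.2443]
tool_rot: [0.98, 0.198, -0.0, -0.0]
wrist_force: [-1.4, 2.0, 0.4]
width: 0.0136
gripper_force: 39.9
```

Run:
```python
from h import *
s=bot.read_state();print(s['t'],s['eef_pos'],s['width'],s['gripper_force'],s['wrist_force'])
Rz=R.from_quat(s['tool_rot']);print('block in tool',Rz.inv().apply(np.array([.492,-.3478,s['eef_pos'][2]])-s['eef_pos']))
togo((.492,-.3478,.37),.40)
togo((.5345,.0277,.37),-.094)
```

```text
25.55 [ 0.49230347 -0.3500874   0.24432201] 0.013622846283875915 39.9444705247879 [-1.42661942  1.95566919  0.42694415]
block in tool [ 6.07419862e-04 -2.22605381e-03  1.81323111e-06]
turn [-0.002  0.001 -0.003] shift [ 0.0009 -0.0039 -0.2095]
turn [-0.002  0.001  0.985] shift [ 0.3089 -0.5533 -0.2091]
```

Request:
send_rows(
  series="0 0 0 0 0 -0.06 0;0 0 0 0 0 -0.13 0;0 0 0 0.0 0 -0.2 0;0 0 0.2 0.04 -0.07 -0.209 0;0 0 0.4 0.08 -0.14 -0.209 0",
)

```text
t: 26.05
eef_pos: [0.5047, -0.2548, 0.3717]
tool_rot: [0.995, 0.095, 0.002, 0.002]
wrist_force: [0.4, -0.3, -3.5]
width: 0.0136
gripper_force: 40.0
```

Run:
```python
from h import *
s=bot.read_state();print(s['t'],s['eef_pos'])
togo((.5345,.0277,.36),-.094)
```

```text
26.05 [ 0.50468902 -0.25477615  0.37167198]
turn [ 0.006 -0.009  0.57 ] shift [ 0.1381 -0.4529  0.0183]
```

Request:
send_rows(
  series="0 0 0.1 0.025 -0.08 0 0;0 0 0.25 0.05 -0.16 0 0;0 0 0.4 0.075 -0.24 0 0;0 0 0.5 0.1 -0.32 0 0;0 0 0.565 0.125 -0.4 0 0",
)

```text
t: 26.55
eef_pos: [0.5302, -0.0038, 0.3695]
tool_rot: [0.999, -0.043, 0.0, 0.0]
wrist_force: [1.4, 0.5, -1.6]
width: 0.0135
gripper_force: 40.0
```

Request:
send_rows(
  series="0 0 0 0.004 -0.02 0 0;0 0 0 0.008 -0.03 0 0;0 0 0 0.008 -0.03 0 0;0 0 0 0.008 -0.03 0 0",
)

```text
t: 26.95
eef_pos: [0.5367, 0.0106, 0.3695]
tool_rot: [0.999, -0.043, -0.0, 0.001]
wrist_force: [0.2, 0.0, -2.8]
width: 0.0138
gripper_force: 40.0
```

Run:
```python
from h import *
s=bot.read_state();print(s['t'],s['eef_pos'],s['wrist_force'])
# check held block vs prediction with image: holes at held height
snap('wrist','w11'); z=s['eef_pos'][2]-.2043
import cv2
g=cv2.cvtColor(cv2.imread('pics/w11.png'),cv2.COLOR_BGR2GRAY); p=proj('w11',[*s['eef_pos'][:2],z])[0];print(p)
p_=cv2.SimpleBlobDetector_Params();p_.minThreshold=5;p_.maxThreshold=160;p_.thresholdStep=5;p_.minArea=60;p_.maxArea=700;p_.filterByCircularity=True;p_.minCircularity=.6;p_.filterByConvexity=False;p_.filterByInertia=False
x,y=p.astype(int); y0=y-90
k=cv2.SimpleBlobDetector_create(p_).detect(g[y0:y+30,x-60:x+60]); q=np.array([a.pt for a in k]).reshape(-1,2)+[x-60,y0]
if len(q):
    W=atz('w11',q,z); print(np.c_[q,R.from_quat(s['tool_rot']).inv().apply(W-[*s['eef_pos'][:2],z])[:,:2]*1000].round(1).tolist())
togo((.534,.0277,.31),-.094)
```

```text
26.95 [0.53674011 0.01062324 0.36951694] [ 2.10588288e-01  6.63439614e-04 -2.77149921e+00]
[256.34108859 234.25412673]
[[279.7, 220.1, 10.2, 15.5], [295.1, 168.0, 45.2, 24.4], [279.9, 194.9, 27.5, 15.2], [231.2, 220.4, 9.9, -16.7], [230.5, 195.0, 27.5, -16.7], [295.9, 184.8, 34.2, 25.3], [254.8, 212.2, 15.7, -1.0], [295.0, 202.1, 22.6, 25.1], [294.4, 218.2, 11.5, 25.2]]
turn [0.002 0.001 0.016] shift [-0.0069 -0.0284  0.0993]
```

Request:
send_rows(
  series="0 0 0.015 -0.007 -0.0275 0.03 0;0 0 0.015 -0.007 -0.0275 0.06 0;0 0 0.015 -0.007 -0.0275 0.085 0;0 0 0.015 -0.007 -0.0275 0.098 0;0 0 0.015 -0.007 -0.0275 0.098 0",
)

```text
t: 27.5
eef_pos: [0.5335, 0.0276, 0.31]
tool_rot: [0.999, -0.047, -0.001, 0.0]
wrist_force: [-0.4, -0.4, -2.5]
width: 0.0138
gripper_force: 40.0
```

Run:
```python
from h import *
s=bot.read_state();print(s['t'],s['eef_pos'],s['wrist_force'])
togo((.5335,.0272,.285),-.094)
```

```text
27.5 [0.5334633  0.02761049 0.30996207] [-0.41857745 -0.37550984 -2.53137428]
turn [0.001 0.005 0.001] shift [0.0002 0.0007 0.0416]
```

Request:
send_rows(
  series="0 0 0 0 0.0005 0.01 0;0 0 0 0 0.0005 0.02 0;0 0 0 0 0.0005 0.03 0;0 0 0 0 0.0005 0.04 0;0 0 0 0 0.0005 0.0416 0",
)

```text
t: 28.0
eef_pos: [0.5334, 0.0284, 0.2852]
tool_rot: [0.999, -0.046, -0.001, 0.0]
wrist_force: [-0.3, 0.1, -2.7]
width: 0.0135
gripper_force: 40.0
```

Request:
send_rows(
  series="0 0 0 0 0 0.012 0;0 0 0 0 0 0.024 0;0 0 0 0 0 0.035 0;0 0 0 0 0 0.041 0;0 0 0 0 0 0.042 0",
)

```text
t: 28.5
eef_pos: [0.5335, 0.0284, 0.2601]
tool_rot: [0.999, -0.046, -0.001, 0.0]
wrist_force: [-1.1, 0.3, -2.3]
width: 0.0138
gripper_force: 40.0
```

Request:
send_rows(
  series="0 0 0 0 0 0.001 0;0 0 0 0 0 0.002 0;0 0 0 0 0 0.0025 0;0 0 0 0 0 0.003 0",
)

```text
t: 28.9
eef_pos: [0.5339, 0.0284, 0.2592]
tool_rot: [0.999, -0.046, 0.0, 0.0]
wrist_force: [-0.3, 0.0, 0.3]
width: 0.0136
gripper_force: 40.0
```

Request:
send_rows(
  series="0 0 0 0 0 0.001 0.4;0 0 0 0 0 0 0.4;0 0 0 0 0 0 0.4;0 0 0 0 0 0 0.4;0 0 0 0 0 0 0.4",
)

```text
t: 29.4
eef_pos: [0.5338, 0.0284, 0.2592]
tool_rot: [0.999, -0.046, 0.0, 0.0]
wrist_force: [-0.4, -0.2, -0.3]
width: 0.0375
gripper_force: 0.0
```

Request:
send_rows(
  series="0 0 0 0 0 -0.05 0.4;0 0 0 0 0 -0.12 0.5;0 0 0 0 0 -0.2 1;0 0 0 0 0 -0.28 1;0 0 0 0 0 -0.35 1",
)

```text
t: 29.9
eef_pos: [0.5334, 0.0284, 0.4717]
tool_rot: [0.999, -0.046, 0.001, 0.0]
wrist_force: [1.0, 0.5, -0.0]
width: 0.0659
gripper_force: 0.0
```

Request:
send_rows(
  series="0 0 0 -0.05 0 0 1;0 0 0 -0.08 0 0 1;0 0 0 -0.08 0 0 1;0 0 0 -0.08 0 0 1",
)

```text
t: 30.3
eef_pos: [0.4861, 0.0328, 0.4692]
tool_rot: [0.999, -0.046, 0.001, 0.0]
wrist_force: [0.3, -0.2, 0.1]
width: 0.0935
gripper_force: 0.0
```

Run:
```python
from h import *
s=bot.read_state();print(s['t'],s['eef_pos'],s['wrist_force'])
snap('wrist','w12');snap('top','top12');snap('side','s12')
for c in ((.5275,-.047),(.5345,.028)):
    q,W=holes('w12',proj('w12',[*c,.055])[0],38); W=atz('w12',q,.055); print(len(q),np.c_[q,W[:,:2]*1000].round(0).tolist())
a=cv2.imread('pics/w12.png');b=cv2.imread('pics/s12.png')
b=cv2.resize(b[90:300,120:330],(400,400));a=cv2.resize(a,(400,300))
t=cv2.resize(cv2.imread('pics/top12.png'),(400,300))
cv2.imwrite('pics/c12.png',np.hstack([np.vstack([a,t]),cv2.copyMakeBorder(b,0,200,0,0,0)]))
togo((.562,.339,.49),.2)
```

```text
30.3 [0.48614433 0.03277998 0.46916253] [ 0.27437009 -0.21227262  0.10461082]
8 [[324.0, 142.0, 518.0, -60.0], [323.0, 156.0, 500.0, -58.0], [325.0, 128.0, 536.0, -62.0], [325.0, 114.0, 554.0, -62.0], [299.0, 156.0, 503.0, -26.0], [300.0, 128.0, 539.0, -29.0], [300.0, 114.0, 557.0, -31.0], [299.0, 142.0, 521.0, -28.0]]
8 [[267.0, 115.0, 560.0, 11.0], [268.0, 156.0, 506.0, 16.0], [243.0, 143.0, 527.0, 46.0], [267.0, 143.0, 524.0, 15.0], [243.0, 129.0, 544.0, 44.0], [267.0, 129.0, 542.0, 13.0], [243.0, 115.0, 562.0, 43.0], [244.0, 156.0, 509.0, 48.0]]
turn [ 0.     0.    -0.584] shift [ 0.0779 -0.5199 -0.0358]
```

View pics/c12.png

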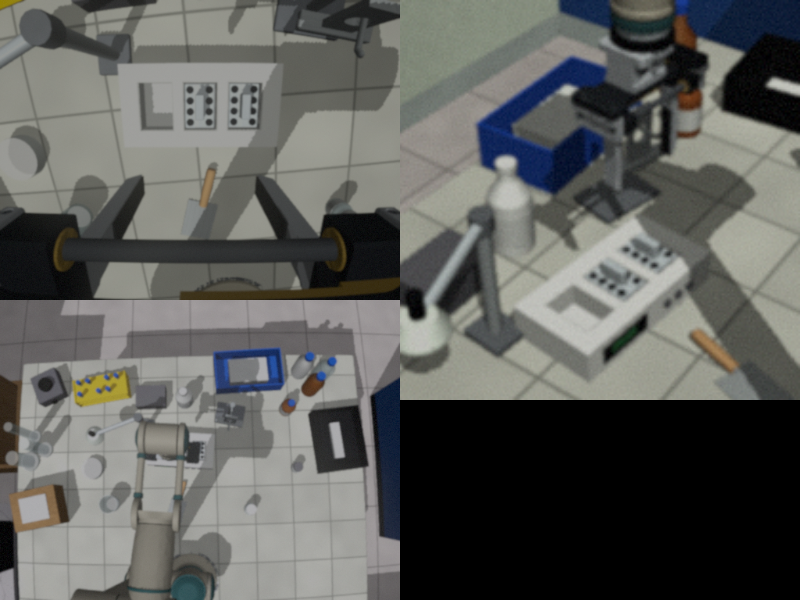

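Blocks sit flush in the right and middle pockets (8 holes each found there), the lifter hangs, and no other block is visible. Next I'll find the knob and return the lamp.

Run:
```python
from h import *
g=cv2.cvtColor(cv2.imread('pics/top12.png'),cv2.COLOR_BGR2GRAY); w=g[155:190,105:140]
m=cv2.GaussianBlur(w,(3,3),0); _,_,mn,_=cv2.minMaxLoc(m)[0:4]; 
t=m.min()+25; ys,xs=np.where(m<t); print(m.min(),len(xs)); c=(xs.mean()+105,ys.mean()+155); print(c,atz('top12',[c],.245), proj('top12',[.562,.339,.245]))
togo((.562,.339,.48),.408)
```

```text
48 24
(np.float64(117.375), np.float64(170.75)) [[0.57350472 0.33756936 0.245     ]] [[116.81743011 174.76773571]]
turn [ 0.  0. -1.] shift [ 0.0779 -0.5199 -0.0191]
```

Request:
send_rows(
  series="0 0 -0.3 0.02 -0.08 -0.02 1;0 0 -0.6 0.04 -0.16 -0.02 1;0 0 -0.8 0.06 -0.24 -0.02 1;0 0 -1 0.078 -0.32 -0.02 1;0 0 -1 0.078 -0.4 -0.02 1",
)

```text
t: 30.95
eef_pos: [0.5566, 0.2697, 0.4797]
tool_rot: [0.979, 0.203, -0.0, 0.0]
wrist_force: [1.1, -0.2, 0.9]
width: 0.0936
gripper_force: 0.0
```

Run:
```python
from h import *
togo((.562,.339,.475),.408)
```

```text
turn [0.001 0.001 0.002] shift [ 0.0542 -0.1025  0.0077]
```

Request:
send_rows(
  series="0 0 0 0.025 -0.05 0 1;0 0 0 0.05 -0.1 0 1;0 0 0 0.05 -0.1 0 1;0 0 0 0.05 -0.1 0 1",
)

```text
t: 31.35
eef_pos: [0.5589, 0.3352, 0.4797]
tool_rot: [0.979, 0.203, -0.001, 0.001]
wrist_force: [0.5, -0.2, -0.4]
width: 0.094
gripper_force: 0.0
```

Run:
```python
from h import *
s=bot.read_state();print(s['t'],s['eef_pos'])
snap('wrist','w13');g=cv2.cvtColor(cv2.imread('pics/w13.png'),cv2.COLOR_BGR2GRAY)
e1=proj('w13',[.572,.340,.249])[0];e0=proj('w13',[.572,.340,.214])[0];print(e1,e0)
x,y=((e1+e0)/2).astype(int);w=g[y-45:y+45,x-50:x+50]
n,l,st,ce=cv2.connectedComponentsWithStats((w<55).astype(np.uint8))
for i in range(1,n):
    if st[i,4]>80:
        b=st[i];print(b.tolist(),ce[i]+[x-50,y-45],atz('w13',[ce[i]+[x-50,y-45]],.2315))
```

```text
31.35 [0.55886392 0.33522551 0.47966824]
[257.02379584 202.65750941] [256.82026131 190.2832305 ]
[39, 23, 23, 31, 565] [255.62300885 189.27079646] [[0.5767296 0.3431817 0.2315   ]]
```

Run:
```python
from h import *
togo((.577,.343,.421),.408)
```

```text
turn [0.002 0.003 0.001] shift [ 0.0338 -0.0013  0.0984]
```

Request:
send_rows(
  series="0 0 0 0.034 0 0 1;0 0 0 0.034 0 0.03 1;0 0 0 0.034 0 0.07 0.7;0 0 0 0.034 0 0.098 0.3;0 0 0 0.034 0 0.098 0",
  grip_force=8,
)

```text
t: 31.9
eef_pos: [0.5769, 0.3407, 0.4195]
tool_rot: [0.979, 0.202, -0.003, 0.001]
wrist_force: [0.6, 0.6, 0.0]
width: 0.0733
gripper_force: 0.0
```

Request:
send_rows(
  series="0 0 0 0 0 0 0;0 0 0 0 0 0 0;0 0 0 0 0 0 0;0 0 0 0 0 0 0;0 0 0 0 0 0 0",
)

```text
t: 32.4
eef_pos: [0.577, 0.3426, 0.4228]
tool_rot: [0.979, 0.203, 0.0, -0.0]
wrist_force: [-0.5, 0.6, 0.0]
width: 0.0336
gripper_force: 0.0
```

Request:
send_rows(
  series="0 0 0 0 0 0 0;0 0 0 0 0 0 0;0 0 0 0 0 0 0;0 0 0 0 0 0 0",
)

```text
t: 32.8
eef_pos: [0.5769, 0.3426, 0.4223]
tool_rot: [0.979, 0.203, 0.0, 0.0]
wrist_force: [-1.1, -0.2, 1.5]
width: 0.0196
gripper_force: 8.0
```

Run:
```python
from h import *
s=bot.read_state();print(s['t'],s['eef_pos'],s['wrist_force'],s['width'],s['gripper_force'])
h=np.array([.635,.175]); k=s['eef_pos'][:2]; d=k-h; a0=np.arctan2(d[1],d[0]); R0=R.from_quat(s['tool_rot'])
e=np.array([.5345,.0277])-h; a1=np.arctan2(e[1],e[0]); print(np.linalg.norm(d),a0,a1); tot=(a1-a0)%(2*np.pi); print(tot)
T=[h+.1785*np.array([np.cos(a),np.sin(a)]) for a in a0+np.linspace(0,tot,26)]
r=np.array([R0.inv().apply([*(t-k),0])/.6 for t in T])[:,:2]
for j in range(0,25,5): print('; '.join('%.3f %.3f'%tuple(x) for x in r[j+1:j+6]-r[j]))
```

```text
32.8 [0.57693671 0.34263939 0.42229321] [-1.1159428  -0.15981627  1.46722806] 0.019592464107390562 7.999995052814484
0.17741000712847016 1.904223192711255 -2.1695311361029446
2.2094309783653863
-0.026 -0.001; -0.053 0.001; -0.079 0.005; -0.104 0.011; -0.129 0.019
-0.024 0.011; -0.047 0.023; -0.069 0.038; -0.090 0.054; -0.109 0.072
-0.017 0.020; -0.033 0.041; -0.046 0.064; -0.058 0.087; -0.067 0.112
-0.007 0.025; -0.012 0.051; -0.015 0.077; -0.015 0.104; -0.013 0.130
0.004 0.026; 0.011 0.051; 0.020 0.076; 0.031 0.100; 0.044 0.123
```

Request:
send_rows(
  series="0 0 0 -0.026 -0.001 0 0;0 0 0 -0.053 0.001 0 0;0 0 0 -0.079 0.005 0 0;0 0 0 -0.104 0.011 0 0;0 0 0 -0.129 0.019 0 0",
)

```text
t: 33.3
eef_pos: [0.5099, 0.3018, 0.4222]
tool_rot: [0.979, 0.203, 0.0, -0.001]
wrist_force: [0.4, 2.2, 0.4]
width: 0.0198
gripper_force: 8.0
```

Request:
send_rows(
  series="0 0 0 -0.024 0.011 0 0;0 0 0 -0.047 0.023 0 0;0 0 0 -0.069 0.038 0 0;0 0 0 -0.09 0.054 0 0;0 0 0 -0.109 0.072 0 0",
)

```text
t: 33.8
eef_pos: [0.4647, 0.2366, 0.4221]
tool_rot: [0.979, 0.203, -0.003, -0.003]
wrist_force: [-7.6, 4.6, 4.1]
width: 0.0197
gripper_force: 8.0
```

Request:
send_rows(
  series="0 0 0 -0.017 0.02 0 0;0 0 0 -0.033 0.041 0 0;0 0 0 -0.046 0.064 0 0;0 0 0 -0.058 0.087 0 0;0 0 0 -0.067 0.112 0 0",
)

```text
t: 34.3
eef_pos: [0.4513, 0.1581, 0.4218]
tool_rot: [0.979, 0.203, -0.009, -0.002]
wrist_force: [-17.5, 0.9, 10.6]
width: 0.0181
gripper_force: 10.1
```

Request:
send_rows(
  series="0 0 0 -0.007 0.025 0 0;0 0 0 -0.012 0.051 0 0;0 0 0 -0.015 0.077 0 0;0 0 0 -0.015 0.104 0 0;0 0 0 -0.013 0.13 0 0",
)

```text
t: 34.8
eef_pos: [0.4778, 0.0819, 0.4218]
tool_rot: [0.979, 0.203, -0.006, 0.001]
wrist_force: [-7.8, -3.4, 3.1]
width: 0.0198
gripper_force: 8.0
```

Request:
send_rows(
  series="0 0 0 0.004 0.026 0 0;0 0 0 0.011 0.051 0 0;0 0 0 0.02 0.076 0 0;0 0 0 0.031 0.1 0 0;0 0 0 0.044 0.123 0 0",
)

```text
t: 35.3
eef_pos: [0.5343, 0.0251, 0.4218]
tool_rot: [0.979, 0.203, -0.002, 0.0]
wrist_force: [-3.5, -1.6, 0.0]
width: 0.0198
gripper_force: 8.0
```

Request:
send_rows(
  series="0 0 0 0 0 0 0;0 0 0 0 0 0 0;0 0 0 0 0 0 0",
)

```text
t: 35.6
eef_pos: [0.5353, 0.0248, 0.4218]
tool_rot: [0.979, 0.202, -0.001, 0.002]
wrist_force: [-2.7, -5.9, -2.2]
width: 0.0195
gripper_force: 8.0
```

Run:
```python
from h import *
s=bot.read_state();print(s['t'],s['eef_pos'],s['wrist_force'],s['width'],s['gripper_force'])
```

```text
35.6 [0.53525963 0.02478447 0.42177018] [-2.66491588 -5.90781763 -2.16375209] 0.019498895878100175 8.000527918338776
```

Request:
send_rows(
  series="0 0 0 0 0 0 0.6;0 0 0 0 0 0 0.6;0 0 0 0 0 0 0.6;0 0 0 0 0 0 0.6;0 0 0 0 0 0 0.6",
)

```text
t: 36.1
eef_pos: [0.5348, 0.0264, 0.4224]
tool_rot: [0.979, 0.203, 0.0, -0.0]
wrist_force: [-0.5, -0.1, 0.6]
width: 0.0551
gripper_force: 0.0
```

Request:
send_rows(
  series="0 0 0 0 0 -0.04 0.6;0 0 0 0 0 -0.1 0.6;0 0 0 -0.05 0 -0.13 1;0 0 0 -0.1 0 -0.13 1;0 0 0 -0.13 0 -0.13 1",
)

```text
t: 36.6
eef_pos: [0.4616, -0.005, 0.5011]
tool_rot: [0.979, 0.203, 0.001, 0.0]
wrist_force: [0.9, -0.5, 0.4]
width: 0.0769
gripper_force: 0.0
```

Request:
send_rows(
  series="0 0 0 0 0 0 1;0 0 0 0 0 0 1",
)

```text
t: 36.8
eef_pos: [0.4634, -0.0047, 0.5]
tool_rot: [0.979, 0.202, 0.0, -0.0]
wrist_force: [-0.1, -0.1, -0.6]
width: 0.0923
gripper_force: 0.0
```

Run:
```python
from h import *
s=bot.read_state();print(s['t'],s['eef_pos'],s['wrist_force'])
snap('wrist','w14');snap('side','s14');g=cv2.cvtColor(cv2.imread('pics/w14.png'),cv2.COLOR_BGR2GRAY)
e1=proj('w14',[.535,.026,.249])[0];e0=proj('w14',[.535,.026,.214])[0];print(e1,e0)
x,y=((e1+e0)/2).astype(int);y0=max(y-45,0);w=g[y0:y+45,x-50:x+50]
n,l,st,ce=cv2.connectedComponentsWithStats((w<55).astype(np.uint8))
for i in range(1,n):
    if st[i,4]>80:
        c=ce[i]+[x-50,y0];k=atz('w14',[c],.2315)[0];d=k[:2]-[.635,.175];print(st[i].tolist(),c,k,np.linalg.norm(d),'lamp',-2.1695-np.arctan2(d[1],d[0]))
# lifter unchanged? compare side pictures around the peg (s6 vs s14 with arm away in both)
a=cv2.imread('pics/s6.png')[140:185,225:265].astype(int);b=cv2.imread('pics/s14.png')[140:185,225:265].astype(int);print('peg diff',abs(a-b).mean())
p=cv2.imread('pics/top0.png'); E=cv2.imread('pics/s14.png')
```

```text
36.8 [ 0.46339414 -0.00473549  0.50004153] [-0.06386583 -0.06971803 -0.55335448]
[256.43096318 114.5810676 ] [256.34576253 114.05218034]
[42, 32, 22, 23, 389] [258.31362468 111.55784062] [0.53761012 0.02542538 0.2315    ] 0.17848628865192734 lamp -0.021546866697954137
peg diff 23.04259259259259
```

```bash
python3 -c "
from bench import bot
print(bot.sign_off())"
```

```text
the job is handed in; nothing more can be done
None
```

I handed the job in at about 37 s: the lifter hangs on the peg, the two blocks on the bench sit flush in the right and middle pockets, and the lamp is back over the middle pocket within about 0.02 rad and released.

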